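# Sort lead-screw samples by thread pitch on the gauge combs

## Robot

A 6-joint arm with a two-finger parallel gripper is mounted at the origin on the work surface. World frame = base frame: x ahead of the robot, y to its left, z up, the work surface at z = 0. Lengths are in mm, angles in rad, forces in N, time in s.
With the tool pointing down it reaches from about 400 to 925 mm from the base axis. Payload 12.5 kg.
Tool frame: the origin (TCP) lies on the centre line of the jaws, within the pads' length; the fingertips stand 19 mm ahead of it and the grasp point (between the pads) is the TCP; y points along the fingers, x is the direction in which the jaws open and shut, and the axes are right-handed (so a half turn about y gives the same grasp; the last joint's range is limited). The gripper opens to 95 mm and grips with 3 to 60 N. Pads are 20 mm wide; open, the fingers measure 119 mm over their backs; the gripper's body (75 mm by 180 mm) begins 59 mm behind the grasp point.
Start: joints at [-1.454, 0.491, 1.559, -0, 1.092, -0.106], TCP at [138.123, -609.563, 233.661] pointing down, gripper open.
Joint ranges: [-3.1, 3.1], [-0.84, 2.19], [0.05, 2.79], [-1.13, 4.28], [0.06, 2.93], [-2.69, 2.69]. Speed limits (rad/s): [2.22, 2.22, 2.79, 3.14, 3.14, 3.14].

## Interface

Orientations are given as [roll, pitch, yaw] about the fixed x, y, z axes, in that order (R = Rz(yaw) Ry(pitch) Rx(roll)).
In Python, from cell import env gives the robot as it stands. The module is installed in compiled form; this text tells all that it offers.
- The arm moves only by the tool move_arm, never from a script. Its argument "rows" is a list of rows, each an object of numbers: "tx", "ty", "tz": the shift along the tool's x, y, z in cm; "rx", "ry", "rz": the turn, a rotation vector about the tool's x, y, z in rad; "grip": the opening in per cent of the stroke, from 0 (shut) to 100 (fully open). In form: [{"tx": .., "ty": .., "tz": .., "rx": .., "ry": .., "rz": .., "grip": ..}, ...]. A call has 1 to 10 rows; each row shifts and turns the commanded pose from where the row before left it, along the tool's axes as they then stand; what a row does not reach is not made up. A row lasts 1/12 s, in which the tool goes at most 41.7 mm and 7.16 degrees, less where a joint would pass 70% of its speed; a pose out of reach is approached as far as the arm can. A call is refused whole if a number of a shift passes 4.17 or a number of a turn 0.125, either way. A call with a gripper value outside its range is refused whole. The fingers move at their own pace and stop on an object; the grip force is fixed at half the most. Time passes only in rows, so rows that do not move let the fingers close. It gives the time, the measured TCP pose, the force and the opening at its end, in the units of the state.
- env.state(): the state, without advancing time (a new reading comes with each control period).
- env.read_camera(name): name is "scene" or "top" or "wrist"; returns (picture, depth): 480x640x3 uint8, blue, green, red; 480x640 float32, mm along the optical axis (not along the pixel's ray), 0 where there is no reading.
- env.calibration(name): a dict with "vertical_fov" (degrees; the focal length in pixels is half the picture's height over the tangent of half this angle, whatever the lens; pixels are square), "cx", "cy" (the principal point, pixels), "eye" and "rotation" of the camera in the world. Camera axes: x right, y up, looking along -z (the intrinsics and any distortion apply to the point x, -y, -z); pixel columns grow to the right and rows downward; lengths in mm; the calibration is good to about 2 mm. A picture is of the moment at which its call begins: read the wrist's pose just before it. calibration takes no time and is no camera call; for the wrist camera it gives the pose at the moment of the call.
- env.job_done(): hands the job in, once; it reports no verdict.
The state is a dict: "t": time; "joints": joint angles; "qvel": joint speeds; "tau": joint torques, N m; "eef_pos": TCP position; "tcp_rot": TCP orientation; "ft_force": force on the tool from outside, world axes, zero at the start; "moment": the same for the moment, N m; "opening": opening from 0.0 (shut) to 1.0 (fully open).
Only numpy, scipy, OpenCV 4.12 (cv2) and the standard library are available. Lean on these libraries where they do the work, as an engineer would, in place of code of your own. Each camera call takes 0.05 s, during which the arm holds its last target.

## Task

The two lead-screw samples in the grey rack need sorting by thread pitch. One sample at a time, try it on the notched gauge plates: seat it level and fully home on the teeth of the one that fits and hold it there for a moment, without forcing it, then lay it in the V rest of that gauge's colour before you fetch the other. Do not drop the samples, and leave the other things on the bench where they are.

Things in the scene. Friction and masses are not known exactly. Their poses are not given: they have to be found in the camera images.
- screw_1: grey metal lead-screw sample, 136 mm long, 0.4 to 0.65 kg: 55 mm across its thread (middle 104 mm), a 36 mm plain journal at each end. Origin at its middle, x along its axis. One sample has 14 mm pitch (8 broad ridges), the other 9 mm (12 finer ones); the name does not tell: look, or try the gauges. A groove lies at the origin; ridges are square to the axis, so its roll does not matter
- screw_2: grey metal lead-screw sample, 136 mm long, 0.4 to 0.65 kg: 55 mm across its thread (middle 104 mm), a 36 mm plain journal at each end. Origin at its middle, x along its axis. One sample has 14 mm pitch (8 broad ridges), the other 9 mm (12 finer ones); the name does not tell: look, or try the gauges. A groove lies at the origin; ridges are square to the axis, so its roll does not matter
- gauge_blue: blue thread gauge for 14 mm pitch, fixed: upright steel comb plate, 74 mm long (x), 10 mm thick (y), blue foot 90 x 60 x 12 mm. Its top edge has 5 tapered teeth 7 mm tall, 14 mm apart along x, the middle one above the origin; floors between teeth 60 mm above the bench. Origin: centre of the foot's underside, z up. Rigid; a sample let go on it rolls off
- gauge_orange: orange thread gauge for 9 mm pitch, fixed: upright steel comb plate, 74 mm long (x), 10 mm thick (y), orange foot 90 x 60 x 12 mm. Its top edge has 7 tapered teeth 4.5 mm tall, 9 mm apart along x, the middle one above the origin; floors between teeth 60 mm above the bench. Origin: centre of the foot's underside, z up. Rigid; a sample let go on it rolls off
- gauge_blue_seat (a point): where a fitting sample's origin is when fully home on this gauge: 87.5 mm above the bench, over the plate, axis along the gauge's x, crests on the floors between the teeth. It drops in if within about 1.5 mm of this place along x (or one pitch to either side). A sample of the wrong pitch (or out of step) stays on the tooth tips, about 7 mm higher
- gauge_orange_seat (a point): where a fitting sample's origin is when fully home on this gauge: 87.5 mm above the bench, over the plate, axis along the gauge's x, crests on the floors between the teeth. It drops in if within about 1.5 mm of this place along x (or one pitch to either side). A sample of the wrong pitch (or out of step) stays on the tooth tips, about 4.5 mm higher
- rest_blue: blue V rest, fixed, empty: foot 96 x 74 x 6 mm, two notched cross plates 12 mm thick, 44 mm tall, centred 40 mm either side of the origin along x; open between (68 mm) for fingers. The 90 degree vee runs along x; a sample laid in it has its axis 53 mm above the bench. Origin: centre of the foot's underside, z up
- rest_orange: orange V rest, fixed, empty: foot 96 x 74 x 6 mm, two notched cross plates 12 mm thick, 44 mm tall, centred 40 mm either side of the origin along x; open between (68 mm) for fingers. The 90 degree vee runs along x; a sample laid in it has its axis 53 mm above the bench. Origin: centre of the foot's underside, z up
- intake: grey double V rack, fixed, holding the two unsorted samples side by side, axes 53 mm above the bench: foot 96 x 174 x 6 mm, vees along x at y = +50 and -50 mm, in two cross plates 12 mm thick, 44 mm tall, 40 mm either side of the origin along x, open between for fingers. Origin: centre of the foot's underside, z up
- nut: bystander: a flanged bronze lead nut standing on its flange, 68 mm across, 46 mm tall; origin under its centre
- caliper: bystander: a digital caliper lying flat, 200 mm long along its y, 11.5 mm high; origin under the middle of its beam
- driver: bystander: a red-handled screwdriver lying flat, 190 mm long along its x
- oil: bystander: an amber oil bottle, 52 mm across, 130 mm tall; origin under its centre
- tin: bystander: a white jar with metal lid, 68 mm across, 60 mm tall; origin under its centre
- spanner: bystander: a steel spanner lying flat, 170 mm long along its x
There are look-alikes about, which are no part of the job. Leave any green look-alike of the screw_2 alone.

How it is judged (in metres and radians):
On the way, in this order (a step that is already met when the one before it is completed fails the run):
1. a sample is home on its gauge (14 mm: blue, 9 mm: orange) for 0.3 s: at most 1.5 mm high, 0.06 rad off the plate's line, 8 mm across, 20 mm along (((x of screw_1 in the frame of gauge_blue between -0.02 and 0.02 m and y of screw_1 in the frame of gauge_blue between -0.008 and 0.008 m and z of screw_1 in the frame of gauge_blue between 0.083 and 0.089 m and angle between the x axis of screw_1 and the x axis of gauge_blue, either way round below 0.06 rad) or (x of screw_2 in the frame of gauge_orange between -0.02 and 0.02 m and y of screw_2 in the frame of gauge_orange between -0.008 and 0.008 m and z of screw_2 in the frame of gauge_orange between 0.083 and 0.089 m and angle between the x axis of screw_2 and the x axis of gauge_orange, either way round below 0.06 rad))), for 0.3 s.
2. that sample lies released in the V rest of the same colour (((x of screw_1 in the frame of rest_blue between -0.02 and 0.02 m and y of screw_1 in the frame of rest_blue between -0.006 and 0.006 m and z of screw_1 in the frame of rest_blue between 0.048 and 0.057 m and angle between the x axis of screw_1 and the x axis of rest_blue, either way round below 0.1 rad and contact force between screw_1 and the fingers below 0.05 N and linear speed of screw_1 below 0.03 m/s) or (x of screw_2 in the frame of rest_orange between -0.02 and 0.02 m and y of screw_2 in the frame of rest_orange between -0.006 and 0.006 m and z of screw_2 in the frame of rest_orange between 0.048 and 0.057 m and angle between the x axis of screw_2 and the x axis of rest_orange, either way round below 0.1 rad and contact force between screw_2 and the fingers below 0.05 N and linear speed of screw_2 below 0.03 m/s))), for 0.2 s.
3. with one sample sorted, the other is seated fully home on the gauge of its pitch ((((x of screw_1 in the frame of rest_blue between -0.02 and 0.02 m and y of screw_1 in the frame of rest_blue between -0.006 and 0.006 m and z of screw_1 in the frame of rest_blue between 0.048 and 0.057 m and angle between the x axis of screw_1 and the x axis of rest_blue, either way round below 0.1 rad and contact force between screw_1 and the fingers below 0.05 N and linear speed of screw_1 below 0.03 m/s) and (x of screw_2 in the frame of gauge_orange between -0.02 and 0.02 m and y of screw_2 in the frame of gauge_orange between -0.008 and 0.008 m and z of screw_2 in the frame of gauge_orange between 0.083 and 0.089 m and angle between the x axis of screw_2 and the x axis of gauge_orange, either way round below 0.06 rad)) or ((x of screw_2 in the frame of rest_orange between -0.02 and 0.02 m and y of screw_2 in the frame of rest_orange between -0.006 and 0.006 m and z of screw_2 in the frame of rest_orange between 0.048 and 0.057 m and angle between the x axis of screw_2 and the x axis of rest_orange, either way round below 0.1 rad and contact force between screw_2 and the fingers below 0.05 N and linear speed of screw_2 below 0.03 m/s) and (x of screw_1 in the frame of gauge_blue between -0.02 and 0.02 m and y of screw_1 in the frame of gauge_blue between -0.008 and 0.008 m and z of screw_1 in the frame of gauge_blue between 0.083 and 0.089 m and angle between the x axis of screw_1 and the x axis of gauge_blue, either way round below 0.06 rad)))), for 0.3 s.
At the end, for the whole second after the job is handed in: The 14 mm pitch sample lies in the blue V rest and the 9 mm pitch sample in the orange one: middle within 20 mm of the rest's middle along the vee and 6 mm across it, axis 48 to 57 mm above the bench, within 0.1 rad of the vee's line, let go and at rest (under 0.03 m/s) (x of screw_1 in the frame of rest_blue between -0.02 and 0.02 m and y of screw_1 in the frame of rest_blue between -0.006 and 0.006 m and z of screw_1 in the frame of rest_blue between 0.048 and 0.057 m and angle between the x axis of screw_1 and the x axis of rest_blue, either way round below 0.1 rad and contact force between each of screw_1, screw_2 and the fingers below 0.05 N and linear speed of each of screw_1, screw_2 below 0.03 m/s and x of screw_2 in the frame of rest_orange between -0.02 and 0.02 m and y of screw_2 in the frame of rest_orange between -0.006 and 0.006 m and z of screw_2 in the frame of rest_orange between 0.048 and 0.057 m and angle between the x axis of screw_2 and the x axis of rest_orange, either way round below 0.1 rad); the robot touches nothing.
It fails at once if a sample falls more than about 15 mm (over 0.55 m/s while no finger touches it) ((contact force between screw_1 and the fingers below 0.05 N and linear speed of screw_1 above 0.55 m/s) or (contact force between screw_2 and the fingers below 0.05 N and linear speed of screw_2 above 0.55 m/s)).
It fails at once if a sample is forced onto a gauge plate (more than 90 N) (contact force between any of screw_1, screw_2 and gauge_blue above 90 N or contact force between any of screw_1, screw_2 and gauge_orange above 90 N).
It fails at once if a bystander is moved by more than 30 mm (distance of any of nut, caliper, driver, oil, tin, spanner from where it was at the start of the episode above 0.03 m).
It also fails if it takes over 72 s, if anything falls off the work surface, if the arm or the gripper's body presses on something with over 40 N, if the wrist force passes 120 N, or if a joint passes its speed limit or range.

## Working session

There is one attempt and no reset: what is moved stays moved. The work goes in short steps, Python scripts to look and compute and a tool call to move; the robot and the scene stay as the last step left them, time stands still between calls to the robot, and variables do not carry over. Pictures are saved under pics/ and viewed, and the job is handed in when it is done.

Besides the shell and the picture viewer there is one more tool, called after "Call:" as name([rows], argument=value, ...), one row to a line, values as JSON. move_arm: Moves the arm, as the interface text tells. Its arguments: {"type":"object","properties":{"rows":{"type":"array"}},"required":["rows"]}

```bash
mkdir -p pics; ls; python3 - <<'E'
from cell import env
import cv2,numpy as np
print(env.state())
for n in ["scene","top","wrist"]:
    c=env.calibration(n); print(n,c)
    p,d=env.read_camera(n); cv2.imwrite(f"pics/{n}0.png",p); np.save(f"/tmp/{n}0.npy",d); 
E
```

```text
pics
{'t': 0.0, 'joints': array([-1.45360332e+00,  4.91507383e-01,  1.55947205e+00,  3.17026863e-05,
        1.09165184e+00, -1.05625967e-01]), 'qvel': array([-0.00039517,  0.00119754,  0.00018314, -0.00030527,  0.00169393,
        0.00057063]), 'tau': array([ 1.46576011e-03, -6.12637711e+01, -2.58181089e+01,  6.93997764e-02,
        4.82356525e-02, -9.24599294e-05]), 'eef_pos': array([ 138.0994759 , -609.32347971,  233.08636112]), 'tcp_rot': array([-1.57065887e+00,  1.02986196e-03, -1.34799192e+00]), 'ft_force': array([0.49299384, 0.82713451, 0.19874921]), 'moment': array([-0.02240015,  0.03246297,  0.02598726]), 'opening': 0.9997260032284081}
scene {'vertical_fov': 56.81117270474686, 'cx': 321.40524790256717, 'cy': 243.74125531778444, 'eye': array([1376.55297987, -200.10118119,  846.44653858]), 'rotation': array([0.83779077, 0.01909166, 1.32460612])}
top {'vertical_fov': 50.41233468334547, 'cx': 313.25223108212253, 'cy': 238.83914974380787, 'eye': array([ 466.17640651,  -11.06364947, 1357.39148455]), 'rotation': array([ 0.08441968,  0.02505124, -1.59234435])}
wrist {'vertical_fov': 61.9449998374261, 'cx': 318.80865696013007, 'cy': 237.16169821985315, 'eye': array([ 215.85267674, -592.343703  ,  383.88245806]), 'rotation': array([-2.83304787e-01,  1.63437139e-04, -1.34853757e+00])}
```

View pics/top0.png

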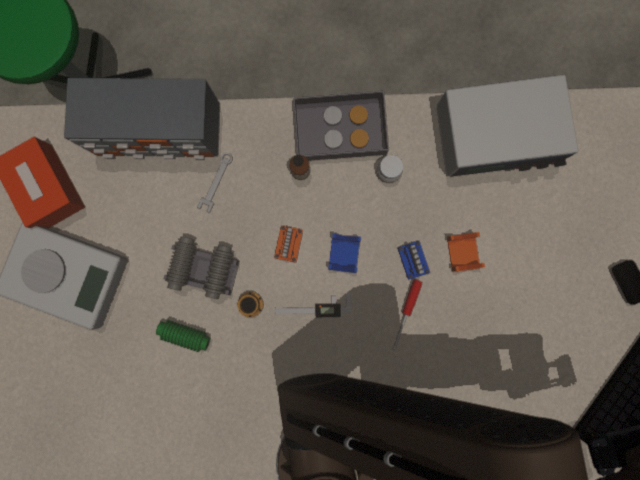

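View pics/scene0.png

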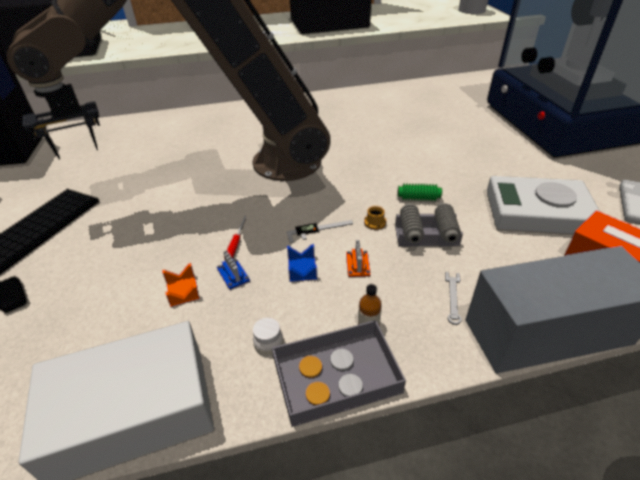

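View pics/wrist0.png

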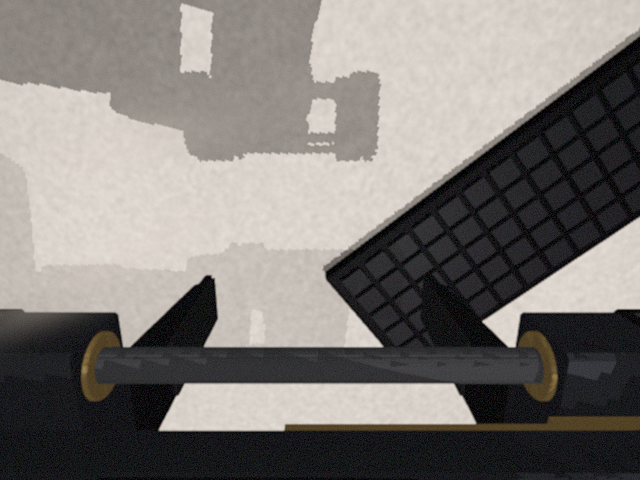

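The top view (x up, −y to the right) shows these pixel positions:
- Intake: about (203,272), with grey samples at (182,262) and (218,270).
- Green look-alike, to be left alone: (182,335).
- Orange gauge (289,243), blue rest (345,253), blue gauge (414,260), orange rest (465,251).
- Nut (250,304), caliper (315,310), driver (410,300), oil (299,166), tin (391,168), spanner (216,183).

Next I'll measure these.

```bash
cat > h.py <<'E'
import numpy as np, cv2
from scipy.spatial.transform import Rotation as R
def rot(rpy): return R.from_euler('xyz',rpy).as_matrix()
def f(c): return 240/np.tan(np.radians(c['vertical_fov'])/2)
def cloud(c,d):
    v,u=np.mgrid[0:480,0:640]; F=f(c)
    P=np.stack([(u-c['cx'])/F*d,-(v-c['cy'])/F*d,-d],-1)
    return P@rot(c['rotation']).T+c['eye']
def proj(c,p):
    q=(np.atleast_2d(p)-c['eye'])@rot(c['rotation']); F=f(c)
    return np.stack([c['cx']+F*q[:,0]/-q[:,2], c['cy']-F*q[:,1]/-q[:,2]],-1)
def unproj(c,uv,z):
    uv=np.atleast_2d(uv);F=f(c)
    r=np.stack([(uv[:,0]-c['cx'])/F,-(uv[:,1]-c['cy'])/F,-np.ones(len(uv))],-1)@rot(c['rotation']).T
    return c['eye']+r*((z-c['eye'][2])/r[:,2])[:,None]
E
python3 - <<'E'
from cell import env
from h import *
c=env.calibration("top"); d=np.load("/tmp/top0.npy"); W=cloud(c,d)
for uv in [(300,210),(500,200),(130,230),(530,230),(182,262),(218,270),(289,243),(345,253),(414,260),(465,251)]:
    print(uv,W[uv[1],uv[0]].round(1))
img=cv2.imread("pics/top0.png")
cv2.imwrite("pics/crop_a.png",cv2.resize(img[215:365,140:280],None,fx=4,fy=4,interpolation=cv2.INTER_CUBIC))
cv2.imwrite("pics/crop_b.png",cv2.resize(img[200:330,265:495],None,fx=3.4,fy=3.4,interpolation=cv2.INTER_CUBIC))
E
```

```text
(300, 210) [660.8  54.6  -3.2]
(500, 200) [ 673.9 -479.5   -0. ]
(130, 230) [617.6 515.4  -1.4]
(530, 230) [ 592.1 -555.8   -4.4]
(182, 262) [524.4 352.3  74.8]
(218, 270) [502.1 259.9  79.1]
(289, 243) [568.4  82.1  48.7]
(345, 253) [541.6 -63.    6.8]
(414, 260) [ 517.9 -239.5   33.8]
(465, 251) [ 539.8 -379.8    2.9]
```

View pics/crop_a.png

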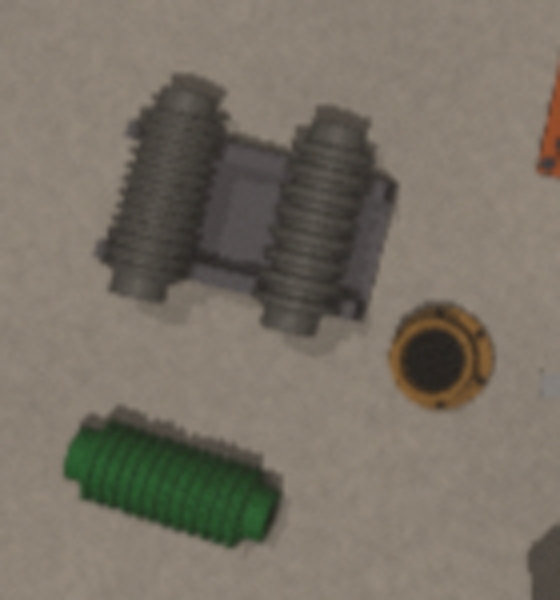

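View pics/crop_b.png

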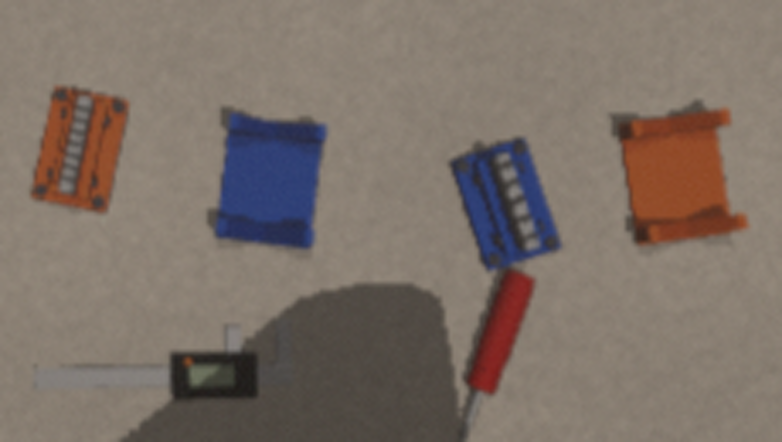

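```bash
cat >> h.py <<'E'
def plan(st,x,y,z,yaw):
    Rm=rot(st['tcp_rot']); d=Rm.T@(np.array([x,y,z])-st['eef_pos'])
    T=rot([-np.pi/2,0,yaw]); rv=R.from_matrix(Rm.T@T).as_rotvec()
    print("cm",(d/10).round(3),"rv",rv.round(4),"n",(np.linalg.norm(d)/41.7).round(2),(np.linalg.norm(rv)/.125).round(2))
E
python3 - <<'E'
from cell import env
from h import *
c=env.calibration("top"); d=np.load("/tmp/top0.npy"); W=cloud(c,d)
hsv=cv2.cvtColor(cv2.imread("pics/top0.png"),cv2.COLOR_BGR2HSV)
bl=(hsv[...,0]>100)&(hsv[...,0]<130)&(hsv[...,1]>120); orr=(hsv[...,0]>4)&(hsv[...,0]<16)&(hsv[...,1]>130)
def rep(n,m,box,zr):
    u0,u1,v0,v1=box; k=np.zeros_like(m);k[v0:v1,u0:u1]=1;k&=m&(W[...,2]>zr[0])&(W[...,2]<zr[1])
    p=W[k][:,:2].astype(np.float32); r=cv2.minAreaRect(p); print(n,k.sum(),r,W[k][:,2].mean())
rep("g_or",orr,(270,305,220,268),(3,40)); rep("r_bl",bl,(325,365,230,280),(-5,60)); rep("g_bl",bl,(398,432,235,282),(3,40)); rep("r_or",orr,(445,485,228,275),(-5,60))
al=np.ones_like(bl)
rep("s_left",al,(165,200,225,300),(62,90)); rep("s_right",al,(201,240,225,310),(62,90))
for n,uv in dict(nut=(250,304),cal=(315,310),drv=(412,297)).items(): print(n,W[uv[1],uv[0]])
st=env.state(); plan(st,490,-250,235,-1.35)
E
```

```text
g_or 486 ((570.5528564453125, 87.31581115722656), (58.9563102722168, 87.90267944335938), 77.36741638183594) 17.56282629750352
r_bl 835 ((540.6492919921875, -59.775882720947266), (70.15656280517578, 89.77603149414062), 81.43598175048828) 11.507920454829986
g_bl 336 ((520.1229858398438, -241.95346069335938), (86.15523529052734, 58.24757385253906), 16.885042190551758) 16.806055996933747
r_or 1009 ((536.9379272460938, -374.2781066894531), (93.2094955444336, 74.9001235961914), 6.047935962677002) 12.47873124007413
s_left 886 ((523.5359497070312, 361.55047607421875), (52.1038818359375, 135.45175170898438), 75.21846771240234) 72.89311199829656
s_right 838 ((499.90509033203125, 264.3948974609375), (52.55718994140625, 136.45082092285156), 75.43463134765625) 72.61183490914794
nut [413.90770717 186.12912238  38.97601564]
cal [393.13771473  19.89705558   0.65482628]
drv [ 422.71105411 -232.24063975   24.81418217]
cm [-27.275  -0.153  42.261] rv [-0.0001  0.002  -0.0009] n 12.06 0.02
```

Call:
move_arm([
  {"tx": -2.2,"tz": 3.5},
  {"tx": -2.2,"tz": 3.5},
  {"tx": -2.2,"tz": 3.5},
  {"tx": -2.2,"tz": 3.5},
  {"tx": -2.2,"tz": 3.5},
  {"tx": -2.2,"tz": 3.5},
  {"tx": -2.2,"tz": 3.5},
  {"tx": -2.2,"tz": 3.5},
  {"tx": -2.2,"tz": 3.5},
  {"tx": -2.2,"tz": 3.5},
])

```text
validation failed for argument at $.ro...
```

Call:
move_arm([
  {"tx": -2.0,"tz": 3.0},
  {"tx": 0},
  {"tx": 0},
  {"tx": 0},
])

```text
validation failed for argument at $.ro...
```

```bash
cat > snap.py <<'E'
import sys
from cell import env
from h import *
import pickle
n=sys.argv[1]; cam=sys.argv[2] if len(sys.argv)>2 else "wrist"
st=env.state(); c=env.calibration(cam); p,d=env.read_camera(cam)
cv2.imwrite(f"pics/{n}.png",p); pickle.dump((st,c,p,d),open(f"/tmp/{n}.pkl","wb"))
print(st['t'],st['eef_pos'].round(1),st['tcp_rot'].round(4),st['ft_force'].round(1),round(st['opening'],3))
E
python3 snap.py w1
```

```text
0.15 [ 138.1 -609.4  233.2] [-1.5707e+00  9.0000e-04 -1.3480e+00] [ 0.5  0.8 -0.2] 1.004
```

View pics/w1.png

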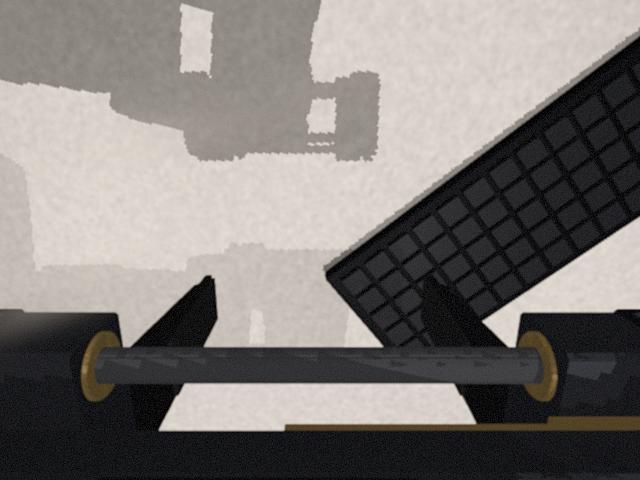

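Rows apparently need all the fields.

Call:
move_arm([
  {"tx": -2.2,"ty": 0,"tz": 3.5,"rx": 0,"ry": 0,"rz": 0,"grip": 100},
  {"tx": -2.2,"ty": 0,"tz": 3.5,"rx": 0,"ry": 0,"rz": 0,"grip": 100},
  {"tx": -2.2,"ty": 0,"tz": 3.5,"rx": 0,"ry": 0,"rz": 0,"grip": 100},
  {"tx": -2.2,"ty": 0,"tz": 3.5,"rx": 0,"ry": 0,"rz": 0,"grip": 100},
  {"tx": -2.2,"ty": 0,"tz": 3.5,"rx": 0,"ry": 0,"rz": 0,"grip": 100},
  {"tx": -2.2,"ty": 0,"tz": 3.5,"rx": 0,"ry": 0,"rz": 0,"grip": 100},
  {"tx": -2.2,"ty": 0,"tz": 3.5,"rx": 0,"ry": 0,"rz": 0,"grip": 100},
  {"tx": -2.2,"ty": 0,"tz": 3.5,"rx": 0,"ry": 0,"rz": 0,"grip": 100},
  {"tx": -2.2,"ty": 0,"tz": 3.5,"rx": 0,"ry": 0,"rz": 0,"grip": 100},
  {"tx": -2.2,"ty": 0,"tz": 3.5,"rx": 0,"ry": 0,"rz": 0,"grip": 100},
])

```text
t: 1.03
eef_pos: [431.9, -316.0, 233.7]
tcp_rot: [-1.571, -0.0, -1.348]
ft_force: [1.1, -0.3, 0.3]
opening: 1.001
```

Call:
move_arm([
  {"tx": -2.0,"ty": 0,"tz": 3.0,"rx": 0,"ry": 0,"rz": 0,"grip": 100},
  {"tx": 0,"ty": 0,"tz": 0,"rx": 0,"ry": 0,"rz": 0,"grip": 100},
  {"tx": 0,"ty": 0,"tz": 0,"rx": 0,"ry": 0,"rz": 0,"grip": 100},
  {"tx": 0,"ty": 0,"tz": 0,"rx": 0,"ry": 0,"rz": 0,"grip": 100},
])

```text
t: 1.37
eef_pos: [455.5, -291.7, 233.5]
tcp_rot: [-1.571, 0.0, -1.347]
ft_force: [-0.1, -0.3, -0.3]
opening: 0.998
```

```bash
python3 snap.py w1
```

```text
1.3667 [ 455.5 -291.7  233.5] [-1.5712  0.     -1.3473] [-0.1 -0.3 -0.3] 0.998
```

View pics/w1.png

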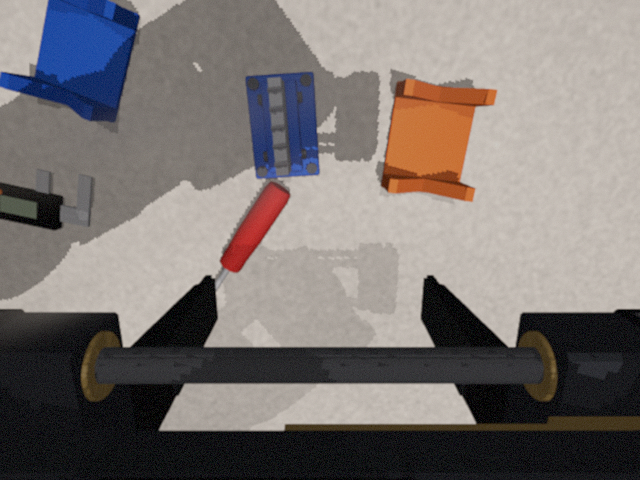

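Call:
move_arm([
  {"tx": -4.0,"ty": 0,"tz": 0.9,"rx": 0,"ry": 0,"rz": 0,"grip": 100},
  {"tx": -4.0,"ty": 0,"tz": 0.9,"rx": 0,"ry": 0,"rz": 0,"grip": 100},
  {"tx": -4.0,"ty": 0,"tz": 0.9,"rx": 0,"ry": 0,"rz": 0,"grip": 100},
  {"tx": -4.0,"ty": 0,"tz": 0.9,"rx": 0,"ry": 0,"rz": 0,"grip": 100},
  {"tx": -4.0,"ty": 0,"tz": 0.9,"rx": 0,"ry": 0,"rz": 0,"grip": 100},
  {"tx": -4.0,"ty": 0,"tz": 0.9,"rx": 0,"ry": 0,"rz": 0,"grip": 100},
  {"tx": -4.0,"ty": 0,"tz": 0.9,"rx": 0,"ry": 0,"rz": 0,"grip": 100},
  {"tx": -4.0,"ty": 0,"tz": 0.9,"rx": 0,"ry": 0,"rz": 0,"grip": 100},
  {"tx": -4.0,"ty": 0,"tz": 0.9,"rx": 0,"ry": 0,"rz": 0,"grip": 100},
  {"tx": -4.0,"ty": 0,"tz": 0.9,"rx": 0,"ry": 0,"rz": 0,"grip": 100},
])

```text
t: 2.25
eef_pos: [454.9, 119.0, 233.8]
tcp_rot: [-1.57, -0.0, -1.351]
ft_force: [0.3, -0.1, 0.3]
opening: 1.0
```

Call:
move_arm([
  {"tx": -4.0,"ty": 0,"tz": 0.9,"rx": 0,"ry": 0,"rz": 0,"grip": 100},
  {"tx": -4.0,"ty": 0,"tz": 0.9,"rx": 0,"ry": 0,"rz": 0,"grip": 100},
  {"tx": 0,"ty": 0,"tz": 0,"rx": 0,"ry": 0.12,"rz": 0,"grip": 100},
  {"tx": 0,"ty": 0,"tz": 0,"rx": 0,"ry": 0.12,"rz": 0,"grip": 100},
  {"tx": 0,"ty": 0,"tz": 0,"rx": 0,"ry": 0.12,"rz": 0,"grip": 100},
  {"tx": 0,"ty": 0,"tz": 0,"rx": 0,"ry": 0.12,"rz": 0,"grip": 100},
  {"tx": 0,"ty": 0,"tz": 0,"rx": 0,"ry": 0,"rz": 0,"grip": 100},
  {"tx": 0,"ty": 0,"tz": 0,"rx": 0,"ry": 0,"rz": 0,"grip": 100},
])

```text
t: 2.92
eef_pos: [455.3, 199.4, 233.6]
tcp_rot: [-1.571, -0.0, -1.826]
ft_force: [-0.4, 0.1, -0.3]
opening: 0.998
```

```bash
python3 snap.py w2
```

```text
2.9167 [455.3 199.4 233.6] [-1.5708e+00 -1.0000e-04 -1.8260e+00] [-0.4  0.1 -0.3] 0.998
```

View pics/w2.png

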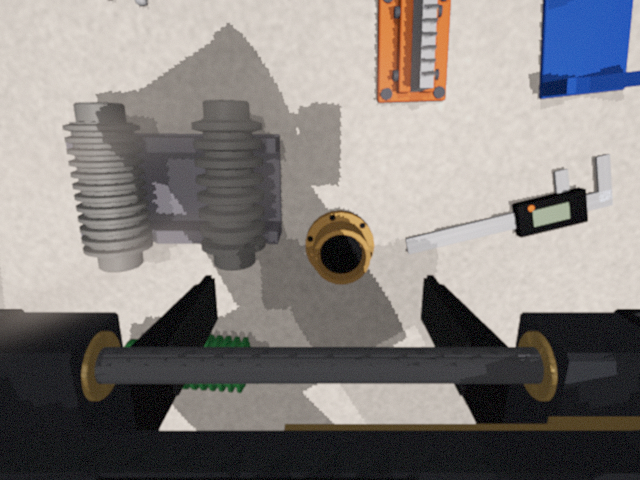

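```bash
python3 - <<'E'
from h import *
import pickle
st,c,p,d=pickle.load(open("/tmp/w1.pkl","rb")); W=cloud(c,d)
hsv=cv2.cvtColor(p,cv2.COLOR_BGR2HSV)
bl=(hsv[...,0]>100)&(hsv[...,0]<130)&(hsv[...,1]>120); orr=(hsv[...,0]>4)&(hsv[...,0]<20)&(hsv[...,1]>130)
al=np.ones_like(bl)
print("table",W[280:300,300:400,2].mean())
def rep(W,n,m,box,zr):
    u0,u1,v0,v1=box; k=np.zeros_like(m);k[v0:v1,u0:u1]=1;k&=m&(W[...,2]>zr[0])&(W[...,2]<zr[1])
    q=W[k]; r=cv2.minAreaRect(q[:,:2].astype(np.float32)); print(n,k.sum(),np.round(r[0],1),np.round(r[1],1),round(r[2],2),"z",q[:,2].mean().round(1), np.percentile(q[:,2],[2,50,98]).round(1))
rep(W,"g_bl foot",al,(240,330,60,190),(6,17)); rep(W,"g_bl plate",al,(240,330,60,190),(52,75));rep(W,"teeth",al,(240,330,60,190),(63.5,75))
rep(W,"r_or foot",al,(380,500,70,210),(3,9)); rep(W,"r_or all",orr,(380,500,70,210),(3,60));rep(W,"r_or plates",orr,(380,500,70,210),(39,60))
st,c,p,d=pickle.load(open("/tmp/w2.pkl","rb")); W=cloud(c,d)
print("table",W[280:300,330:400,2].mean())
rep(W,"sL",al,(60,160,90,280),(50,90)); rep(W,"sR",al,(190,272,90,280),(50,90))
rep(W,"sL thread",al,(60,160,90,280),(74,90)); rep(W,"sR",al,(190,272,90,280),(74,90))
cv2.imwrite("pics/crop_c.png",cv2.resize(p[85:285,50:290],None,fx=3,fy=3,interpolation=cv2.INTER_CUBIC))
E
```

```text
table 1.6875720330601565
g_bl foot 3419 [ 515.4 -245.9] [101.1  60.1] 16.37 z 12.0 [ 9.8 11.8 15.6]
g_bl plate 1352 [ 520.6 -244.5] [74.1 10.1] 16.31 z 61.2 [54.3 60.2 67.5]
teeth 307 [ 520.6 -244.5] [59.6 10.1] 16.28 z 66.0 [63.7 66.2 68.1]
r_or foot 6178 [ 538.2 -376.8] [96.1 74.3] 6.42 z 5.8 [4.1 5.8 7.5]
r_or all 9091 [ 539.4 -376.4] [93.7 74.3] 6.47 z 14.1 [ 4.4  6.4 44.1]
r_or plates 864 [ 538.6 -376.6] [91.2 74.1] 6.47 z 42.7 [39.2 43.2 45.1]
table 5.072243988123811
sL 10583 [523.6 360.3] [ 54.9 136.6] 75.15 z 70.4 [52.9 71.9 80.1]
sR 9591 [500.  263.6] [ 54.6 136.5] 74.88 z 70.7 [54.5 71.  80.3]
sL thread 4057 [523.2 360.3] [ 35.9 106.5] 74.94 z 77.1 [74.1 77.  80.6]
sR 3224 [500.4 263.6] [ 37.1 105.1] 73.8 z 77.6 [74.2 77.8 80.7]
```

View pics/crop_c.png

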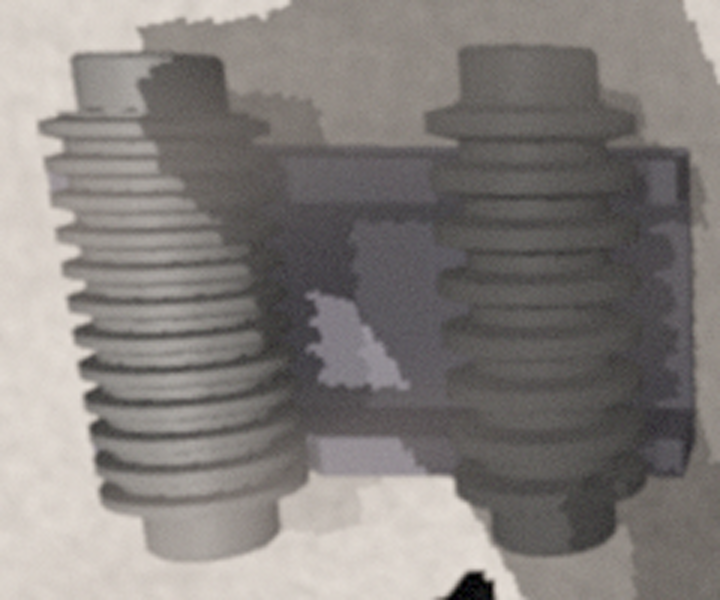

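Left sample (centre pixel ≈ (108,185)) shows 12 fine ridges, so it is 9 mm (orange). Right sample (≈ (233,185)) shows 8 broad ridges, so it is 14 mm (blue). The green one at (215,360) is the look-alike. One more view for the orange gauge and blue rest.

Call:
move_arm([
  {"tx": 3.7,"ty": 0,"tz": 0.9,"rx": 0,"ry": 0,"rz": 0,"grip": 100},
  {"tx": 3.7,"ty": 0,"tz": 0.9,"rx": 0,"ry": 0,"rz": 0,"grip": 100},
  {"tx": 3.7,"ty": 0,"tz": 0.9,"rx": 0,"ry": 0,"rz": 0,"grip": 100},
  {"tx": 3.7,"ty": 0,"tz": 0.9,"rx": 0,"ry": 0,"rz": 0,"grip": 100},
  {"tx": 0,"ty": 0,"tz": 0,"rx": 0,"ry": 0,"rz": 0,"grip": 100},
  {"tx": 0,"ty": 0,"tz": 0,"rx": 0,"ry": 0,"rz": 0,"grip": 100},
])

```text
t: 3.47
eef_pos: [452.2, 46.2, 233.7]
tcp_rot: [-1.571, -0.0, -1.829]
ft_force: [-0.3, 0.2, 0.5]
opening: 1.002
```

```bash
python3 snap.py w3;  python3 - <<'E'
from h import *
import pickle
st,c,p,d=pickle.load(open("/tmp/w3.pkl","rb")); W=cloud(c,d)
plan(st,500-10,263.6-2,130,np.radians(-15-90)); plan(st,500,263.6,130,np.radians(-15-90))
E
```

```text
3.4667 [452.2  46.2 233.7] [-1.5706 -0.     -1.8295] [-0.3  0.2  0.5] 1.002
cm [-21.795  10.37   -1.858] rv [-0.0002  0.0031  0.    ] n 5.81 0.03
cm [-22.244  10.37   -0.942] rv [-0.0002  0.0031  0.    ] n 5.89 0.03
```

View pics/w3.png

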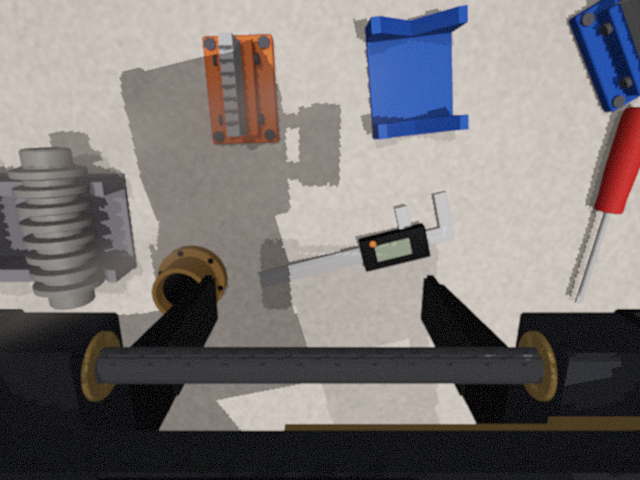

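Orange gauge at (240,90) and blue rest at (415,72), both fully in view.

```bash
python3 - <<'E'
from h import *
import pickle
st,c,p,d=pickle.load(open("/tmp/w3.pkl","rb")); W=cloud(c,d)
al=np.ones((480,640),bool)
def rep(W,n,m,box,zr):
    u0,u1,v0,v1=box; k=np.zeros_like(m);k[v0:v1,u0:u1]=1;k&=m&(W[...,2]>zr[0])&(W[...,2]<zr[1])
    q=W[k]; r=cv2.minAreaRect(q[:,:2].astype(np.float32)); print(n,k.sum(),np.round(r[0],1),np.round(r[1],1),round(r[2],2),"z",q[:,2].mean().round(1), np.percentile(q[:,2],[2,50,98]).round(1))
rep(W,"g_or plate",al,(195,285,25,150),(52,75));rep(W,"teeth",al,(195,285,25,150),(62.5,75))
rep(W,"r_bl foot",al,(355,475,0,145),(3,9)); rep(W,"r_bl all",al,(355,475,0,145),(3,60));rep(W,"r_bl plates",al,(355,475,0,145),(39,60))
rep(W,"sR",al,(5,100,140,306),(52,90))
E
```

```text
g_or plate 1591 [571.6  85.4] [10.6 74.2] 76.85 z 60.3 [53.5 60.1 65. ]
teeth 317 [571.4  85.6] [10.6 56.5] 76.49 z 64.0 [62.7 64.  65.7]
r_bl foot 6989 [542.1 -61.8] [74.3 95.6] 81.56 z 5.8 [4.1 5.8 7.6]
r_bl all 10612 [542.1 -61.9] [74.6 95.6] 81.56 z 14.3 [ 4.3  6.4 44.2]
r_bl plates 1060 [542.3 -61.9] [74.6 92.1] 81.64 z 42.8 [39.3 43.2 45.2]
sR 9760 [500.  262.8] [ 55.  136.6] 74.73 z 69.6 [53.7 70.4 80. ]
```

Call:
move_arm([
  {"tx": -3.7,"ty": 0,"tz": -0.15,"rx": 0,"ry": 0,"rz": 0,"grip": 100},
  {"tx": -3.7,"ty": 0,"tz": -0.15,"rx": 0,"ry": 0,"rz": 0,"grip": 100},
  {"tx": -3.7,"ty": 0,"tz": -0.15,"rx": 0,"ry": 0,"rz": 0,"grip": 100},
  {"tx": -3.7,"ty": 0,"tz": -0.15,"rx": 0,"ry": 0,"rz": 0,"grip": 100},
  {"tx": -3.7,"ty": 0,"tz": -0.15,"rx": 0,"ry": 0,"rz": 0,"grip": 100},
  {"tx": -3.7,"ty": 0,"tz": -0.15,"rx": 0,"ry": 0.003,"rz": 0,"grip": 100},
  {"tx": 0,"ty": 3.5,"tz": 0,"rx": 0,"ry": 0,"rz": 0,"grip": 100},
  {"tx": 0,"ty": 3.5,"tz": 0,"rx": 0,"ry": 0,"rz": 0,"grip": 100},
  {"tx": 0,"ty": 0,"tz": 0,"rx": 0,"ry": 0,"rz": 0,"grip": 100},
])

```text
t: 4.27
eef_pos: [496.8, 266.1, 158.2]
tcp_rot: [-1.578, -0.005, -1.827]
ft_force: [-0.6, -0.2, -0.6]
opening: 1.001
```

```bash
python3 snap.py w4;  python3 - <<'E'
from h import *
import pickle
st,c,p,d=pickle.load(open("/tmp/w4.pkl","rb"))
plan(st,500,263.6,54,np.radians(-15-90))
E
```

```text
4.2667 [496.8 266.1 158.2] [-1.578  -0.0052 -1.8267] [-0.6 -0.2 -0.6] 1.001
cm [ 0.11  10.419  0.446] rv [0.0072 0.0059 0.0052] n 2.5 0.09
```

View pics/w4.png

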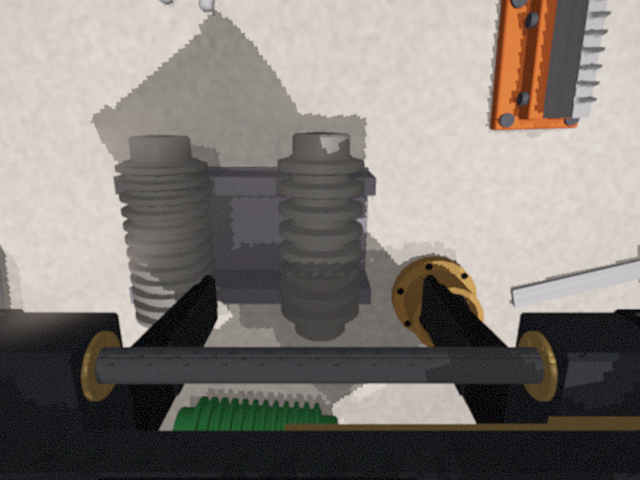

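Call:
move_arm([
  {"tx": 0,"ty": 0,"tz": 0,"rx": 0,"ry": 0,"rz": 0,"grip": 100},
  {"tx": 0,"ty": 0,"tz": 0,"rx": 0,"ry": 0,"rz": 0,"grip": 100},
])

```text
t: 4.48
eef_pos: [500.6, 265.6, 165.5]
tcp_rot: [-1.569, 0.001, -1.83]
ft_force: [-0.1, -0.6, 0.9]
opening: 0.999
```

```bash
python3 - <<'E'
from cell import env
from h import *
st=env.state(); print(st['eef_pos'])
plan(st,500,263.3,54,np.radians(-15-90))
E
```

```text
[500.58962614 265.64107335 165.53875621]
cm [ 0.258 11.153 -0.02 ] rv [-0.0021  0.0022 -0.0015] n 2.68 0.03
```

Call:
move_arm([
  {"tx": 0.25,"ty": 3.0,"tz": 0,"rx": 0,"ry": 0,"rz": 0,"grip": 100},
  {"tx": 0,"ty": 3.0,"tz": 0,"rx": 0,"ry": 0,"rz": 0,"grip": 100},
  {"tx": 0,"ty": 3.0,"tz": 0,"rx": 0,"ry": 0,"rz": 0,"grip": 100},
  {"tx": 0,"ty": 1.7,"tz": 0,"rx": 0,"ry": 0,"rz": 0,"grip": 100},
  {"tx": 0,"ty": 0.5,"tz": 0,"rx": 0,"ry": 0,"rz": 0,"grip": 100},
  {"tx": 0,"ty": 0,"tz": 0,"rx": 0,"ry": 0,"rz": 0,"grip": 100},
  {"tx": 0,"ty": 0,"tz": 0,"rx": 0,"ry": 0,"rz": 0,"grip": 100},
])

```text
t: 5.07
eef_pos: [500.2, 263.0, 53.3]
tcp_rot: [-1.569, 0.001, -1.831]
ft_force: [0.3, 0.6, 0.2]
opening: 1.001
```

```bash
python3 snap.py w5;  python3 - <<'E'
from h import *
import pickle
st,c,p,d=pickle.load(open("/tmp/w5.pkl","rb"))
plan(st,500,263.3,54,np.radians(-15-90))
E
```

```text
5.0667 [500.2 263.   53.3] [-1.5689e+00  1.3000e-03 -1.8311e+00] [0.3 0.6 0.2] 1.001
cm [-0.026 -0.072 -0.028] rv [-0.0019  0.0015 -0.0013] n 0.02 0.02
```

View pics/w5.png

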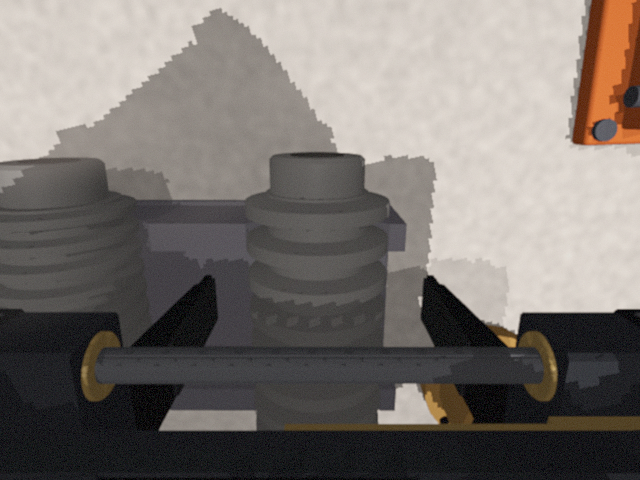

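Centred between the fingers. Close.

Call:
move_arm([
  {"tx": 0,"ty": 0,"tz": 0,"rx": 0,"ry": 0,"rz": 0,"grip": 0},
  {"tx": 0,"ty": 0,"tz": 0,"rx": 0,"ry": 0,"rz": 0,"grip": 0},
  {"tx": 0,"ty": 0,"tz": 0,"rx": 0,"ry": 0,"rz": 0,"grip": 0},
  {"tx": 0,"ty": 0,"tz": 0,"rx": 0,"ry": 0,"rz": 0,"grip": 0},
  {"tx": 0,"ty": 0,"tz": 0,"rx": 0,"ry": 0,"rz": 0,"grip": 0},
  {"tx": 0,"ty": 0,"tz": 0,"rx": 0,"ry": 0,"rz": 0,"grip": 0},
])

```text
t: 5.62
eef_pos: [499.3, 262.7, 51.7]
tcp_rot: [-1.571, -0.0, -1.831]
ft_force: [0.3, -0.1, -0.5]
opening: 0.637
```

Call:
move_arm([
  {"tx": 0,"ty": 0,"tz": 0,"rx": 0,"ry": 0,"rz": 0,"grip": 0},
  {"tx": 0,"ty": 0,"tz": 0,"rx": 0,"ry": 0,"rz": 0,"grip": 0},
  {"tx": 0,"ty": 0,"tz": 0,"rx": 0,"ry": 0,"rz": 0,"grip": 0},
])

```text
t: 5.87
eef_pos: [499.9, 263.6, 51.9]
tcp_rot: [-1.569, 0.002, -1.831]
ft_force: [0.5, 5.7, 1.7]
opening: 0.57
```

Call:
move_arm([
  {"tx": 0,"ty": 0,"tz": 0,"rx": 0,"ry": 0,"rz": 0,"grip": 0},
  {"tx": 0,"ty": -0.5,"tz": 0,"rx": 0,"ry": 0,"rz": 0,"grip": 0},
  {"tx": 0,"ty": -1.0,"tz": 0,"rx": 0,"ry": 0,"rz": 0,"grip": 0},
  {"tx": 0,"ty": -2.0,"tz": 0,"rx": 0,"ry": 0,"rz": 0,"grip": 0},
  {"tx": 0,"ty": -3.0,"tz": 0,"rx": 0,"ry": 0,"rz": 0,"grip": 0},
  {"tx": 0,"ty": -3.0,"tz": 0,"rx": 0,"ry": 0,"rz": 0,"grip": 0},
  {"tx": 0,"ty": -2.0,"tz": 0,"rx": 0,"ry": 0,"rz": 0,"grip": 0},
  {"tx": 0,"ty": 0,"tz": 0,"rx": 0,"ry": 0,"rz": 0,"grip": 0},
  {"tx": 0,"ty": 0,"tz": 0,"rx": 0,"ry": 0,"rz": 0,"grip": 0},
])

```text
t: 6.62
eef_pos: [499.1, 262.6, 167.1]
tcp_rot: [-1.57, 0.001, -1.831]
ft_force: [-0.5, -0.3, -5.7]
opening: 0.572
```

```bash
python3 snap.py w6;  python3 - <<'E'
from h import *
import pickle
st,c,p,d=pickle.load(open("/tmp/w6.pkl","rb"))
plan(st,520.6,-244.5,165,np.radians(16.3-90))
W=cloud(c,d); z=W[...,2]; Rm=rot(st['tcp_rot']); L=(W-st['eef_pos'])@Rm
k=(np.abs(L[...,0])<32)&(np.abs(L[...,2])<90)&(L[...,1]<20)&(L[...,1]>-30)&(L[...,2]>15)
q=L[k]; print(k.sum(), "tool z max",np.percentile(q[:,2],[99,99.8]),"x",np.percentile(q[:,0],[.5,99.5]),"top",np.percentile(q[:,1],[1,5]))
E
```

```text
6.6167 [499.1 262.6 167.1] [-1.5698e+00  6.0000e-04 -1.8310e+00] [-0.5 -0.3 -5.7] 0.572
cm [48.45   0.197 15.127] rv [-1.100e-03 -5.447e-01 -3.000e-04] n 12.17 4.36
19304 tool z max [68.54198816 68.77961841] x [-25.90266519  26.39787497] top [-28.51524949 -27.77048963]
```

View pics/w6.png

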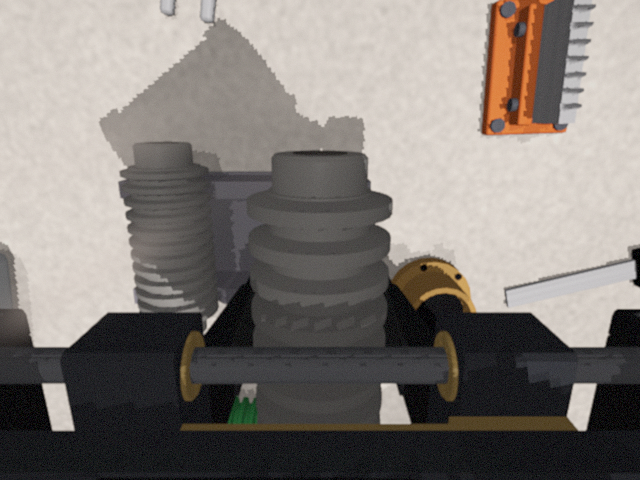

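Held, level, 5.7 N. Carry to above the blue gauge.

Call:
move_arm([
  {"tx": 2.0,"ty": 0,"tz": 0.62,"rx": 0,"ry": 0,"rz": 0,"grip": 0},
  {"tx": 3.7,"ty": 0,"tz": 1.16,"rx": 0,"ry": 0,"rz": 0,"grip": 0},
  {"tx": 3.7,"ty": 0,"tz": 1.16,"rx": 0,"ry": 0,"rz": 0,"grip": 0},
  {"tx": 3.7,"ty": 0,"tz": 1.16,"rx": 0,"ry": 0,"rz": 0,"grip": 0},
  {"tx": 3.7,"ty": 0,"tz": 1.16,"rx": 0,"ry": 0,"rz": 0,"grip": 0},
  {"tx": 3.7,"ty": 0,"tz": 1.16,"rx": 0,"ry": 0,"rz": 0,"grip": 0},
  {"tx": 3.7,"ty": 0,"tz": 1.16,"rx": 0,"ry": 0,"rz": 0,"grip": 0},
  {"tx": 3.7,"ty": 0,"tz": 1.16,"rx": 0,"ry": 0,"rz": 0,"grip": 0},
  {"tx": 3.7,"ty": 0,"tz": 1.16,"rx": 0,"ry": 0,"rz": 0,"grip": 0},
  {"tx": 3.7,"ty": 0,"tz": 1.16,"rx": 0,"ry": 0,"rz": 0,"grip": 0},
])

```text
t: 7.5
eef_pos: [514.2, -108.6, 164.7]
tcp_rot: [-1.574, 0.0, -1.831]
ft_force: [0.9, -0.5, -5.5]
opening: 0.57
```

Call:
move_arm([
  {"tx": 3.7,"ty": 0,"tz": 1.16,"rx": 0,"ry": 0,"rz": 0,"grip": 0},
  {"tx": 3.7,"ty": 0,"tz": 1.16,"rx": 0,"ry": 0,"rz": 0,"grip": 0},
  {"tx": 3.7,"ty": 0,"tz": 1.16,"rx": 0,"ry": 0,"rz": 0,"grip": 0},
  {"tx": 2.0,"ty": 0,"tz": 0.6,"rx": 0,"ry": -0.06,"rz": 0,"grip": 0},
  {"tx": 0,"ty": 0,"tz": 0,"rx": 0,"ry": -0.12,"rz": 0,"grip": 0},
  {"tx": 0,"ty": 0,"tz": 0,"rx": 0,"ry": -0.12,"rz": 0,"grip": 0},
  {"tx": 0,"ty": 0,"tz": 0,"rx": 0,"ry": -0.12,"rz": 0,"grip": 0},
  {"tx": 0,"ty": 0,"tz": 0,"rx": 0,"ry": -0.12,"rz": 0,"grip": 0},
  {"tx": 0,"ty": 0,"tz": 0,"rx": 0,"ry": 0,"rz": 0,"grip": 0},
  {"tx": 0,"ty": 0,"tz": 0,"rx": 0,"ry": 0,"rz": 0,"grip": 0},
])

```text
t: 8.33
eef_pos: [520.5, -243.6, 165.0]
tcp_rot: [-1.573, 0.002, -1.295]
ft_force: [0.5, 0.2, -4.7]
opening: 0.568
```

```bash
cat >grasp.py <<'E'
from h import *
import pickle,sys
def hold(n):
    st,c,p,d=pickle.load(open(f"/tmp/{n}.pkl","rb"))
    W=cloud(c,d); L=(W-st['eef_pos'])@rot(st['tcp_rot'])
    k=(np.abs(L[...,0])<32)&(np.abs(L[...,2])<90)&(L[...,1]<20)&(L[...,1]>-30)&(L[...,2]>15)
    q=L[k]; print(k.sum(), "tool z max",np.percentile(q[:,2],[99,99.8]),"x",np.percentile(q[:,0],[.5,99.5]),"top",np.percentile(q[:,1],[1,5]))
    return st
E
python3 snap.py w7;  python3 - <<'E'
from grasp import *
st=hold("w7"); plan(st,520.6,-244.5,110,np.radians(16.3-90))
E
```

```text
8.3333 [ 520.5 -243.6  165. ] [-1.5727  0.002  -1.2949] [ 0.5  0.2 -4.7] 0.568
19295 tool z max [68.28752847 68.50341338] x [-25.5273186   26.64740872] top [-28.60662675 -27.80841712]
cm [ 9.9e-02  5.5e+00 -3.0e-03] rv [ 0.0019 -0.0086 -0.002 ] n 1.32 0.07
```

View pics/w7.png

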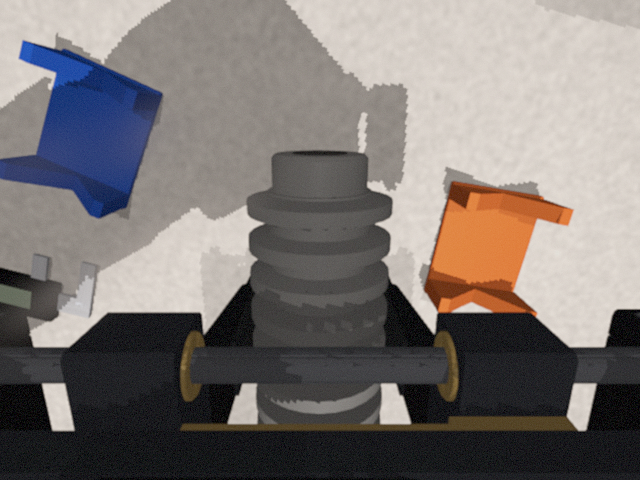

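Call:
move_arm([
  {"tx": 0.1,"ty": 2.0,"tz": 0,"rx": 0,"ry": -0.008,"rz": 0,"grip": 0},
  {"tx": 0,"ty": 2.5,"tz": 0,"rx": 0,"ry": 0,"rz": 0,"grip": 0},
  {"tx": 0,"ty": 1.5,"tz": 0,"rx": 0,"ry": 0,"rz": 0,"grip": 0},
  {"tx": 0,"ty": 0.8,"tz": 0,"rx": 0,"ry": 0,"rz": 0,"grip": 0},
  {"tx": 0,"ty": 0,"tz": 0,"rx": 0,"ry": 0,"rz": 0,"grip": 0},
  {"tx": 0,"ty": 0,"tz": 0,"rx": 0,"ry": 0,"rz": 0,"grip": 0},
  {"tx": 0,"ty": 0,"tz": 0,"rx": 0,"ry": 0,"rz": 0,"grip": 0},
])

```text
t: 8.97
eef_pos: [521.8, -245.1, 99.5]
tcp_rot: [-1.57, -0.001, -1.284]
ft_force: [-0.1, 0.3, -4.6]
opening: 0.57
```

```bash
python3 - <<'E'
from cell import env
from h import *
st=env.state(); print(st['eef_pos'],st['ft_force'])
plan(st,520.6,-244.5,86.5,np.radians(16.3-90))
E
```

```text
[ 521.7746685  -245.09977979   99.50400705] [-0.12194046  0.33205785 -4.55588744]
cm [-0.092  1.3   -0.097] rv [-0.0009  0.0024  0.0011] n 0.31 0.02
```

Call:
move_arm([
  {"tx": -0.05,"ty": 0.3,"tz": -0.06,"rx": 0,"ry": 0,"rz": 0,"grip": 0},
  {"tx": 0,"ty": 0.2,"tz": 0,"rx": 0,"ry": 0,"rz": 0,"grip": 0},
  {"tx": 0,"ty": 0.15,"tz": 0,"rx": 0,"ry": 0,"rz": 0,"grip": 0},
  {"tx": 0,"ty": 0,"tz": 0,"rx": 0,"ry": 0,"rz": 0,"grip": 0},
])

```text
t: 9.3
eef_pos: [520.5, -244.5, 92.1]
tcp_rot: [-1.571, -0.0, -1.283]
ft_force: [0.6, -0.2, -5.1]
opening: 0.573
```

Call:
move_arm([
  {"tx": 0,"ty": 0.1,"tz": 0,"rx": 0,"ry": 0,"rz": 0,"grip": 0},
  {"tx": 0,"ty": 0.1,"tz": 0,"rx": 0,"ry": 0,"rz": 0,"grip": 0},
])

```text
t: 9.47
eef_pos: [520.7, -244.6, 90.2]
tcp_rot: [-1.571, -0.0, -1.283]
ft_force: [0.5, 0.1, -6.2]
opening: 0.576
```

Call:
move_arm([
  {"tx": 0,"ty": 0.1,"tz": 0,"rx": 0,"ry": 0,"rz": 0,"grip": 0},
  {"tx": 0,"ty": 0.1,"tz": 0,"rx": 0,"ry": 0,"rz": 0,"grip": 0},
])

```text
t: 9.63
eef_pos: [520.6, -244.6, 88.0]
tcp_rot: [-1.571, -0.0, -1.283]
ft_force: [0.5, -0.1, -5.0]
opening: 0.566
```

Call:
move_arm([
  {"tx": 0,"ty": 0.05,"tz": 0,"rx": 0,"ry": 0,"rz": 0,"grip": 0},
  {"tx": 0,"ty": 0.05,"tz": 0,"rx": 0,"ry": 0,"rz": 0,"grip": 0},
])

```text
t: 9.8
eef_pos: [520.6, -244.5, 87.0]
tcp_rot: [-1.571, 0.0, -1.283]
ft_force: [0.3, -1.1, -4.9]
opening: 0.566
```

Call:
move_arm([
  {"tx": 0,"ty": 0.05,"tz": 0,"rx": 0,"ry": 0,"rz": 0,"grip": 0},
  {"tx": 0,"ty": 0,"tz": 0,"rx": 0,"ry": 0,"rz": 0,"grip": 0},
])

```text
t: 9.97
eef_pos: [520.6, -244.6, 86.5]
tcp_rot: [-1.571, -0.0, -1.283]
ft_force: [-1.3, -0.3, -4.5]
opening: 0.568
```

Call:
move_arm([
  {"tx": 0,"ty": 0.05,"tz": 0,"rx": 0,"ry": 0,"rz": 0,"grip": 0},
  {"tx": 0,"ty": 0,"tz": 0,"rx": 0,"ry": 0,"rz": 0,"grip": 0},
])

```text
t: 10.13
eef_pos: [520.6, -244.6, 86.4]
tcp_rot: [-1.571, -0.0, -1.283]
ft_force: [-2.0, 0.6, -0.5]
opening: 0.569
```

Contact at exactly the predicted home height (the load went off the wrist). Press very lightly and hold.

Call:
move_arm([
  {"tx": 0,"ty": 0.03,"tz": 0,"rx": 0,"ry": 0,"rz": 0,"grip": 0},
  {"tx": 0,"ty": 0,"tz": 0,"rx": 0,"ry": 0,"rz": 0,"grip": 0},
  {"tx": 0,"ty": 0,"tz": 0,"rx": 0,"ry": 0,"rz": 0,"grip": 0},
  {"tx": 0,"ty": 0,"tz": 0,"rx": 0,"ry": 0,"rz": 0,"grip": 0},
  {"tx": 0,"ty": 0,"tz": 0,"rx": 0,"ry": 0,"rz": 0,"grip": 0},
  {"tx": 0,"ty": 0,"tz": 0,"rx": 0,"ry": 0,"rz": 0,"grip": 0},
  {"tx": 0,"ty": 0,"tz": 0,"rx": 0,"ry": 0,"rz": 0,"grip": 0},
])

```text
t: 10.72
eef_pos: [520.6, -244.6, 86.4]
tcp_rot: [-1.571, -0.0, -1.283]
ft_force: [-1.9, 1.1, 5.5]
opening: 0.572
```

```bash
python3 snap.py w8; python3 snap.py s8 scene;  python3 - <<'E'
from grasp import *
st=hold("w8"); 
st,c,p,d=pickle.load(open("/tmp/s8.pkl","rb"))
u,v=proj(c,[520.6,-244.5,87])[0].astype(int); print(u,v)
cv2.imwrite("pics/s8c.png",cv2.resize(p[v-60:v+60,u-80:u+80],None,fx=4,fy=4,interpolation=cv2.INTER_CUBIC))
E
```

```text
10.7167 [ 520.6 -244.6   86.4] [-1.5705e+00 -4.0000e-04 -1.2829e+00] [-1.9  1.1  5.5] 0.572
10.7667 [ 520.6 -244.6   86.4] [-1.5705e+00 -5.0000e-04 -1.2830e+00] [-3.1  1.6  6.2] 0.568
19306 tool z max [68.26733631 68.49168267] x [-25.55024279  26.70762418] top [-28.66297216 -27.86881048]
227 251
```

View pics/s8c.png

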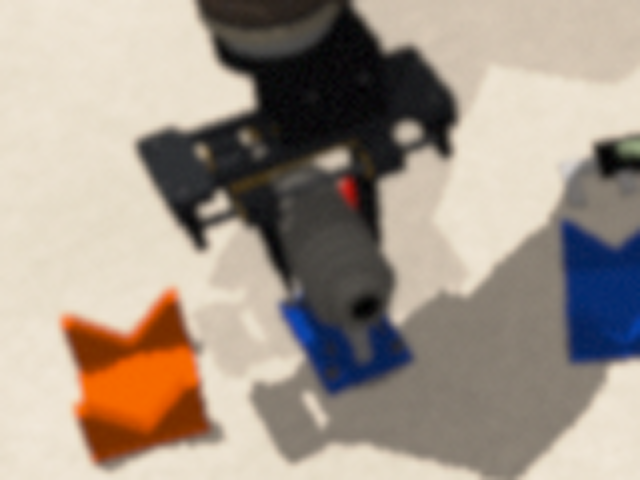

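The sample is home on the blue gauge: height correct, about 10 N contact. Lift, then carry it to the blue rest.

Call:
move_arm([
  {"tx": 0,"ty": -0.3,"tz": 0,"rx": 0,"ry": 0,"rz": 0,"grip": 0},
  {"tx": 0,"ty": -1.0,"tz": 0,"rx": 0,"ry": 0,"rz": 0,"grip": 0},
  {"tx": 0,"ty": -2.0,"tz": 0,"rx": 0,"ry": 0,"rz": 0,"grip": 0},
  {"tx": 0,"ty": -1.5,"tz": 0,"rx": 0,"ry": 0,"rz": 0,"grip": 0},
  {"tx": 0,"ty": 0,"tz": 0,"rx": 0,"ry": 0,"rz": 0,"grip": 0},
  {"tx": 0,"ty": 0,"tz": 0,"rx": 0,"ry": 0,"rz": 0,"grip": 0},
])

```text
t: 11.32
eef_pos: [520.8, -244.7, 134.4]
tcp_rot: [-1.57, -0.001, -1.283]
ft_force: [-0.4, 0.4, -5.0]
opening: 0.571
```

```bash
python3 - <<'E'
from cell import env
from h import *
st=env.state(); print(st['eef_pos'],st['ft_force'])
plan(st,542.2,-61.9,134,np.radians(-8.4-90))
E
```

```text
[ 520.80636725 -244.69341531  134.40272786] [-0.35959013  0.38778611 -4.96377885]
cm [-16.921   0.027   7.239] rv [-0.0013  0.4344  0.001 ] n 4.41 3.48
```

Call:
move_arm([
  {"tx": -2.4,"ty": 0,"tz": 1.0,"rx": 0,"ry": 0,"rz": 0,"grip": 0},
  {"tx": -3.6,"ty": 0,"tz": 1.56,"rx": 0,"ry": 0,"rz": 0,"grip": 0},
  {"tx": -3.6,"ty": 0,"tz": 1.56,"rx": 0,"ry": 0,"rz": 0,"grip": 0},
  {"tx": -3.6,"ty": 0,"tz": 1.56,"rx": 0,"ry": 0,"rz": 0,"grip": 0},
  {"tx": -3.7,"ty": 0,"tz": 1.56,"rx": 0,"ry": 0.074,"rz": 0,"grip": 0},
  {"tx": 0,"ty": 0,"tz": 0,"rx": 0,"ry": 0.12,"rz": 0,"grip": 0},
  {"tx": 0,"ty": 0,"tz": 0,"rx": 0,"ry": 0.12,"rz": 0,"grip": 0},
  {"tx": 0,"ty": 0,"tz": 0,"rx": 0,"ry": 0.12,"rz": 0,"grip": 0},
  {"tx": 0,"ty": 0,"tz": 0,"rx": 0,"ry": 0,"rz": 0,"grip": 0},
  {"tx": 0,"ty": 0,"tz": 0,"rx": 0,"ry": 0,"rz": 0,"grip": 0},
])

```text
t: 12.15
eef_pos: [541.7, -61.9, 133.0]
tcp_rot: [-1.572, 0.0, -1.713]
ft_force: [-0.4, -0.3, -3.8]
opening: 0.571
```

```bash
python3 snap.py w9; python3 - <<'E'
from grasp import *
st=hold("w9")
plan(st,542.2,-61.9,53,np.radians(-8.4-90))
E
```

```text
12.15 [541.7 -61.9 133. ] [-1.5721e+00  1.0000e-04 -1.7132e+00] [-0.4 -0.3 -3.8] 0.571
19292 tool z max [68.46918486 68.70917739] x [-25.81617644  26.45332238] top [-28.59519033 -27.78975062]
cm [-5.000e-03  7.999e+00  5.800e-02] rv [ 0.0013  0.0042 -0.    ] n 1.92 0.04
```

View pics/w9.png

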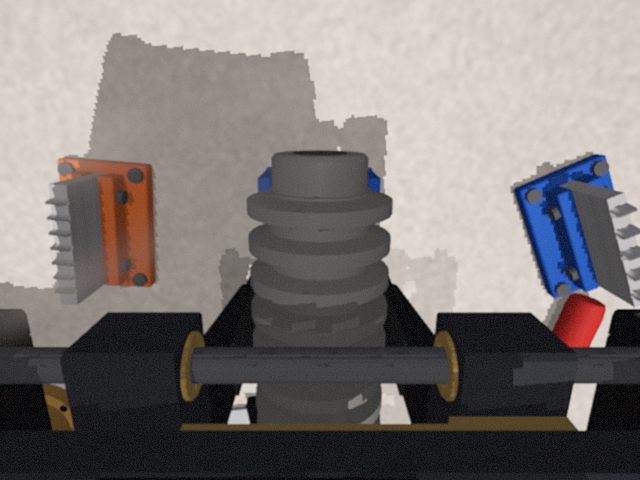

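Call:
move_arm([
  {"tx": 0,"ty": 2.0,"tz": 0.05,"rx": 0,"ry": 0.004,"rz": 0,"grip": 0},
  {"tx": 0,"ty": 2.5,"tz": 0,"rx": 0,"ry": 0,"rz": 0,"grip": 0},
  {"tx": 0,"ty": 2.0,"tz": 0,"rx": 0,"ry": 0,"rz": 0,"grip": 0},
  {"tx": 0,"ty": 0.9,"tz": 0,"rx": 0,"ry": 0,"rz": 0,"grip": 0},
  {"tx": 0,"ty": 0.2,"tz": 0,"rx": 0,"ry": 0,"rz": 0,"grip": 0},
  {"tx": 0,"ty": 0,"tz": 0,"rx": 0,"ry": 0,"rz": 0,"grip": 0},
  {"tx": 0,"ty": 0,"tz": 0,"rx": 0,"ry": 0,"rz": 0,"grip": 0},
])

```text
t: 12.78
eef_pos: [543.0, -62.2, 58.6]
tcp_rot: [-1.57, -0.0, -1.72]
ft_force: [-0.2, 0.3, -3.9]
opening: 0.571
```

Call:
move_arm([
  {"tx": 0,"ty": 0.1,"tz": 0,"rx": 0,"ry": 0,"rz": 0,"grip": 0},
  {"tx": 0,"ty": 0.05,"tz": 0,"rx": 0,"ry": 0,"rz": 0,"grip": 0},
])

```text
t: 12.95
eef_pos: [543.0, -62.2, 57.2]
tcp_rot: [-1.569, -0.0, -1.721]
ft_force: [1.5, -0.2, -5.1]
opening: 0.573
```

Call:
move_arm([
  {"tx": 0,"ty": 0.15,"tz": 0,"rx": 0,"ry": 0,"rz": 0,"grip": 0},
  {"tx": 0,"ty": 0.15,"tz": 0,"rx": 0,"ry": 0,"rz": 0,"grip": 0},
])

```text
t: 13.12
eef_pos: [542.7, -62.1, 53.7]
tcp_rot: [-1.57, -0.0, -1.721]
ft_force: [0.1, 0.2, -4.9]
opening: 0.57
```

Call:
move_arm([
  {"tx": 0,"ty": 0.1,"tz": 0,"rx": 0,"ry": 0,"rz": 0,"grip": 0},
  {"tx": 0,"ty": 0.05,"tz": 0,"rx": 0,"ry": 0,"rz": 0,"grip": 0},
])

```text
t: 13.28
eef_pos: [542.6, -62.0, 51.9]
tcp_rot: [-1.571, -0.0, -1.721]
ft_force: [-1.5, 1.3, 4.0]
opening: 0.574
```

Call:
move_arm([
  {"tx": 0,"ty": 0,"tz": 0,"rx": 0,"ry": 0,"rz": 0,"grip": 0},
  {"tx": 0,"ty": 0,"tz": 0,"rx": 0,"ry": 0,"rz": 0,"grip": 65},
  {"tx": 0,"ty": 0,"tz": 0,"rx": 0,"ry": 0,"rz": 0,"grip": 75},
  {"tx": 0,"ty": 0,"tz": 0,"rx": 0,"ry": 0,"rz": 0,"grip": 90},
  {"tx": 0,"ty": 0,"tz": 0,"rx": 0,"ry": 0,"rz": 0,"grip": 100},
  {"tx": 0,"ty": 0,"tz": 0,"rx": 0,"ry": 0,"rz": 0,"grip": 100},
  {"tx": 0,"ty": 0,"tz": 0,"rx": 0,"ry": 0,"rz": 0,"grip": 100},
  {"tx": 0,"ty": 0,"tz": 0,"rx": 0,"ry": 0,"rz": 0,"grip": 100},
  {"tx": 0,"ty": 0,"tz": 0,"rx": 0,"ry": 0,"rz": 0,"grip": 100},
  {"tx": 0,"ty": 0,"tz": 0,"rx": 0,"ry": 0,"rz": 0,"grip": 100},
])

```text
t: 14.12
eef_pos: [542.5, -62.1, 51.8]
tcp_rot: [-1.571, -0.0, -1.721]
ft_force: [-0.2, 0.1, -0.7]
opening: 1.0
```

```bash
python3 snap.py w10; python3 - <<'E'
from grasp import *
st=hold("w10")
E
```

```text
14.1167 [542.5 -62.1  51.8] [-1.5708e+00 -1.0000e-04 -1.7210e+00] [-0.2  0.1 -0.7] 1.0
19925 tool z max [68.65486953 68.84392234] x [-30.74196428  30.76936244] top [-28.49284699 -27.69245681]
```

View pics/w10.png

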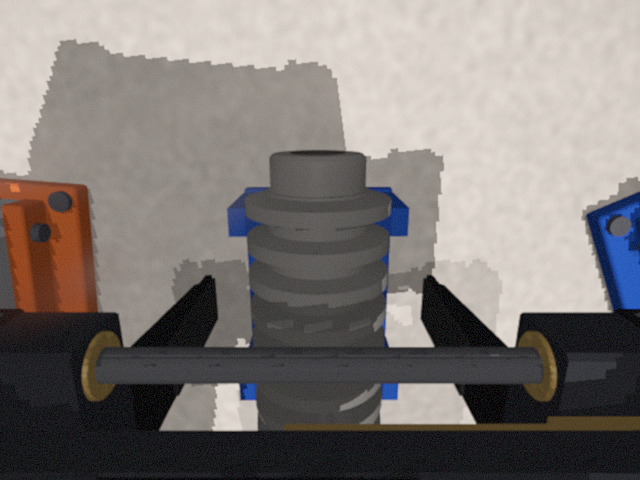

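Lying in the blue rest, released, fingers clear. Raise and go for the second sample.

Call:
move_arm([
  {"tx": 0,"ty": -2.0,"tz": 0,"rx": 0,"ry": 0,"rz": 0,"grip": 100},
  {"tx": 0,"ty": -4.0,"tz": 0,"rx": 0,"ry": 0,"rz": 0,"grip": 100},
  {"tx": 0,"ty": -4.0,"tz": 0,"rx": 0,"ry": 0,"rz": 0,"grip": 100},
  {"tx": 0,"ty": -2.0,"tz": 0,"rx": 0,"ry": 0,"rz": 0,"grip": 100},
  {"tx": 0,"ty": 0,"tz": 0,"rx": 0,"ry": 0,"rz": 0,"grip": 100},
  {"tx": 0,"ty": 0,"tz": 0,"rx": 0,"ry": 0,"rz": 0,"grip": 100},
])

```text
t: 14.67
eef_pos: [542.8, -62.1, 172.7]
tcp_rot: [-1.568, -0.0, -1.721]
ft_force: [-0.4, -0.6, -0.5]
opening: 1.003
```

```bash
python3 snap.py w11; python3 - <<'E'
from grasp import *
st,c,p,d=pickle.load(open("/tmp/w11.pkl","rb")); W=cloud(c,d)
k=(W[...,2]>50)&(W[...,2]<90)&(np.hypot(W[...,0]-542,W[...,1]+62)<80)
print(k.sum(),cv2.minAreaRect(W[k][:,:2].astype(np.float32)))
plan(st,523.5,360.3,170,np.radians(-15-90))
E
```

```text
14.6667 [542.8 -62.1 172.7] [-1.5684e+00 -3.0000e-04 -1.7210e+00] [-0.4 -0.6 -0.5] 1.003
13301 ((543.095947265625, -61.97557830810547), (54.85633087158203, 136.6627655029297), 81.64846801757812)
cm [-41.474   0.241  -8.225] rv [-0.0024  0.1116  0.0002] n 10.14 0.89
```

View pics/w11.png

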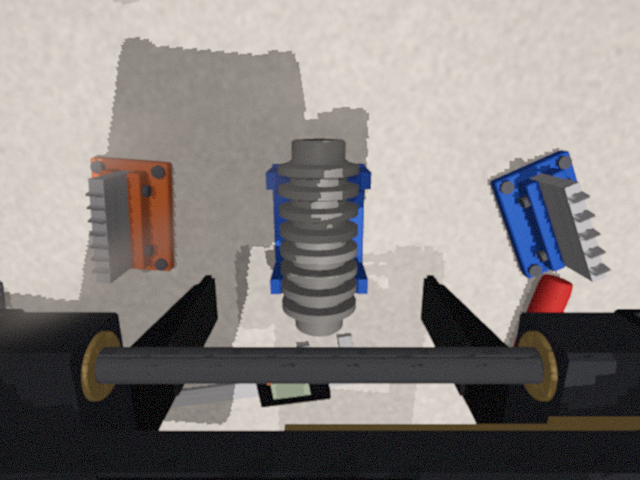

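Placed at (543.1, −62.0), within 1 mm of the rest's middle. On to the left sample.

Call:
move_arm([
  {"tx": -4.0,"ty": 0,"tz": -0.8,"rx": 0,"ry": 0,"rz": 0,"grip": 100},
  {"tx": -4.0,"ty": 0,"tz": -0.8,"rx": 0,"ry": 0,"rz": 0,"grip": 100},
  {"tx": -4.0,"ty": 0,"tz": -0.8,"rx": 0,"ry": 0,"rz": 0,"grip": 100},
  {"tx": -4.0,"ty": 0,"tz": -0.8,"rx": 0,"ry": 0,"rz": 0,"grip": 100},
  {"tx": -4.0,"ty": 0,"tz": -0.8,"rx": 0,"ry": 0,"rz": 0,"grip": 100},
  {"tx": -4.0,"ty": 0,"tz": -0.8,"rx": 0,"ry": 0,"rz": 0,"grip": 100},
  {"tx": -4.0,"ty": 0,"tz": -0.8,"rx": 0,"ry": 0,"rz": 0,"grip": 100},
  {"tx": -4.0,"ty": 0,"tz": -0.8,"rx": 0,"ry": 0,"rz": 0,"grip": 100},
  {"tx": -4.0,"ty": 0,"tz": -0.8,"rx": 0,"ry": 0,"rz": 0,"grip": 100},
  {"tx": -4.0,"ty": 0,"tz": -0.8,"rx": 0,"ry": 0,"rz": 0,"grip": 100},
])

```text
t: 15.55
eef_pos: [522.3, 347.2, 169.7]
tcp_rot: [-1.573, -0.002, -1.721]
ft_force: [1.1, -0.6, 0.1]
opening: 0.999
```

Call:
move_arm([
  {"tx": -1.5,"ty": 0,"tz": -0.2,"rx": 0,"ry": 0.112,"rz": 0,"grip": 100},
  {"tx": 0,"ty": 0,"tz": 0,"rx": 0,"ry": 0,"rz": 0,"grip": 100},
  {"tx": 0,"ty": 0,"tz": 0,"rx": 0,"ry": 0,"rz": 0,"grip": 100},
  {"tx": 0,"ty": 0,"tz": 0,"rx": 0,"ry": 0,"rz": 0,"grip": 100},
])

```text
t: 15.88
eef_pos: [523.2, 359.6, 170.5]
tcp_rot: [-1.572, -0.002, -1.831]
ft_force: [0.6, -0.8, -0.7]
opening: 1.001
```

```bash
python3 snap.py w12; python3 - <<'E'
from grasp import *
st,c,p,d=pickle.load(open("/tmp/w12.pkl","rb")); W=cloud(c,d)
k=(W[...,2]>50)&(W[...,2]<90)&(np.hypot(W[...,0]-523.5,W[...,1]-360.3)<80)
print(k.sum(),cv2.minAreaRect(W[k][:,:2].astype(np.float32)))
plan(st,523.5,360.3,52.5,np.radians(-15-90))
E
```

```text
15.8833 [523.2 359.6 170.5] [-1.5724 -0.0019 -1.831 ] [ 0.6 -0.8 -0.7] 1.001
13877 ((523.6927490234375, 360.951416015625), (54.908103942871094, 136.66644287109375), 75.06938934326172)
cm [-0.101 11.796  0.024] rv [0.0016 0.0016 0.0019] n 2.83 0.02
```

View pics/w12.png

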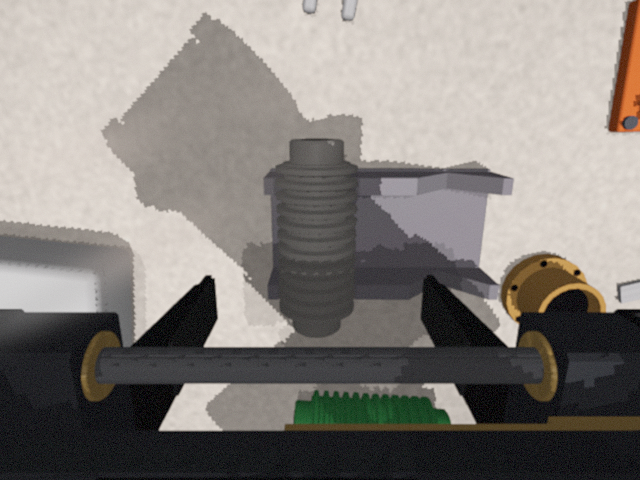

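Call:
move_arm([
  {"tx": -0.12,"ty": 3.0,"tz": 0.03,"rx": 0,"ry": 0,"rz": 0,"grip": 100},
  {"tx": 0,"ty": 3.5,"tz": 0,"rx": 0,"ry": 0,"rz": 0,"grip": 100},
  {"tx": 0,"ty": 3.0,"tz": 0,"rx": 0,"ry": 0,"rz": 0,"grip": 100},
  {"tx": 0,"ty": 1.8,"tz": 0,"rx": 0,"ry": 0,"rz": 0,"grip": 100},
  {"tx": 0,"ty": 0.45,"tz": 0,"rx": 0,"ry": 0,"rz": 0,"grip": 100},
  {"tx": 0,"ty": 0,"tz": 0,"rx": 0,"ry": 0,"rz": 0,"grip": 100},
  {"tx": 0,"ty": 0,"tz": 0,"rx": 0,"ry": 0,"rz": 0,"grip": 100},
  {"tx": 0,"ty": 0,"tz": 0,"rx": 0,"ry": 0,"rz": 0,"grip": 100},
])

```text
t: 16.6
eef_pos: [525.0, 361.6, 55.9]
tcp_rot: [-1.569, 0.001, -1.833]
ft_force: [-0.4, -0.1, 0.1]
opening: 0.997
```

```bash
python3 snap.py w13; python3 - <<'E'
from grasp import *
st=hold("w13")
plan(st,523.6,360.8,52,np.radians(-15-90))
E
```

```text
16.6 [525.  361.6  55.9] [-1.5692e+00  1.4000e-03 -1.8332e+00] [-0.4 -0.1  0.1] 0.997
18746 tool z max [67.10045169 67.25244081] x [-30.67269084  30.69378054] top [-24.42929303 -23.61586953]
cm [ 0.11   0.385 -0.113] rv [-0.0016 -0.0006 -0.0014] n 0.1 0.02
```

View pics/w13.png

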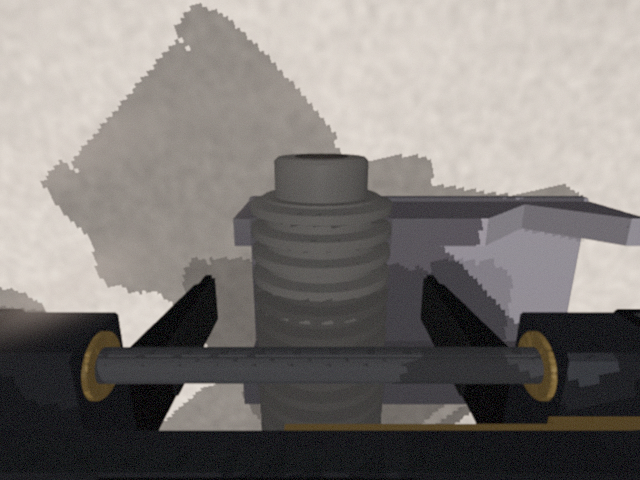

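Call:
move_arm([
  {"tx": 0,"ty": 0.1,"tz": -0.05,"rx": 0,"ry": 0,"rz": 0,"grip": 100},
  {"tx": 0,"ty": 0,"tz": 0,"rx": 0,"ry": 0,"rz": 0,"grip": 100},
  {"tx": 0,"ty": 0,"tz": 0,"rx": 0,"ry": 0,"rz": 0,"grip": 100},
  {"tx": 0,"ty": 0,"tz": 0,"rx": 0,"ry": 0,"rz": 0,"grip": 100},
])

```text
t: 16.98
eef_pos: [523.7, 361.9, 53.6]
tcp_rot: [-1.57, 0.0, -1.833]
ft_force: [-0.0, -0.1, 0.4]
opening: 0.996
```

Call:
move_arm([
  {"tx": 0.08,"ty": 0.05,"tz": 0,"rx": 0,"ry": 0,"rz": 0,"grip": 0},
  {"tx": 0,"ty": 0,"tz": 0,"rx": 0,"ry": 0,"rz": 0,"grip": 0},
  {"tx": 0,"ty": 0,"tz": 0,"rx": 0,"ry": 0,"rz": 0,"grip": 0},
  {"tx": 0,"ty": 0,"tz": 0,"rx": 0,"ry": 0,"rz": 0,"grip": 0},
  {"tx": 0,"ty": 0,"tz": 0,"rx": 0,"ry": 0,"rz": 0,"grip": 0},
  {"tx": 0,"ty": 0,"tz": 0,"rx": 0,"ry": 0,"rz": 0,"grip": 0},
  {"tx": 0,"ty": 0,"tz": 0,"rx": 0,"ry": 0,"rz": 0,"grip": 0},
  {"tx": 0,"ty": 0,"tz": 0,"rx": 0,"ry": 0,"rz": 0,"grip": 0},
  {"tx": 0,"ty": 0,"tz": 0,"rx": 0,"ry": 0,"rz": 0,"grip": 0},
  {"tx": 0,"ty": 0,"tz": 0,"rx": 0,"ry": 0,"rz": 0,"grip": 0},
])

```text
t: 17.82
eef_pos: [523.5, 361.1, 52.8]
tcp_rot: [-1.571, 0.0, -1.833]
ft_force: [0.8, 1.5, -0.1]
opening: 0.569
```

Call:
move_arm([
  {"tx": 0,"ty": -0.5,"tz": 0,"rx": 0,"ry": 0,"rz": 0,"grip": 0},
  {"tx": 0,"ty": -1.0,"tz": 0,"rx": 0,"ry": 0,"rz": 0,"grip": 0},
  {"tx": 0,"ty": -2.0,"tz": 0,"rx": 0,"ry": 0,"rz": 0,"grip": 0},
  {"tx": 0,"ty": -3.0,"tz": 0,"rx": 0,"ry": 0,"rz": 0,"grip": 0},
  {"tx": 0,"ty": -3.0,"tz": 0,"rx": 0,"ry": 0,"rz": 0,"grip": 0},
  {"tx": 0,"ty": -2.0,"tz": 0,"rx": 0,"ry": 0,"rz": 0,"grip": 0},
  {"tx": 0,"ty": 0,"tz": 0,"rx": 0,"ry": 0,"rz": 0,"grip": 0},
  {"tx": 0,"ty": 0,"tz": 0,"rx": 0,"ry": 0,"rz": 0,"grip": 0},
])

```text
t: 18.48
eef_pos: [523.5, 361.0, 168.7]
tcp_rot: [-1.57, 0.001, -1.833]
ft_force: [-0.1, -0.7, -4.3]
opening: 0.565
```

```bash
python3 snap.py w14; python3 - <<'E'
from grasp import *
st=hold("w14")
plan(st,571.5,85.5,165,np.radians(-13.3-90))
E
```

```text
18.4833 [523.5 361.  168.7] [-1.5695e+00  1.0000e-03 -1.8330e+00] [-0.1 -0.7 -4.3] 0.565
20351 tool z max [68.34256115 68.52962833] x [-26.13282301  26.28159367] top [-27.538358   -26.70431969]
cm [25.359  0.361 11.778] rv [-0.0013 -0.0301 -0.001 ] n 6.71 0.24
```

View pics/w14.png

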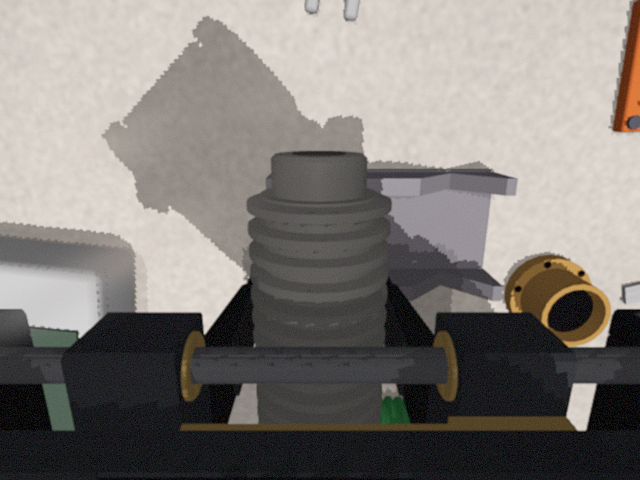

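```bash
python3 - <<'E'
from grasp import *
for n in ["w3","w9","w11"]:
    st,c,p,d=pickle.load(open(f"/tmp/{n}.pkl","rb")); W=cloud(c,d)
    for zr in [(52,75),(4,16)]:
        k=(W[...,2]>zr[0])&(W[...,2]<zr[1])&(np.hypot(W[...,0]-571.5,W[...,1]-85.5)<60)
        k=cv2.morphologyEx(k.astype(np.uint8),cv2.MORPH_OPEN,np.ones((2,2)))>0
        print(n,zr,k.sum(),cv2.minAreaRect(W[k][:,:2].astype(np.float32)))
E
```

```text
w3 (52, 75) 1578 ((558.2431030273438, 57.18729782104492), (79.92703247070312, 77.26776123046875), 68.66043853759766)
w3 (4, 16) 3535 ((566.5943603515625, 67.63507843017578), (98.1517105102539, 91.19991302490234), 77.57666015625)
w9 (52, 75) 3151 ((594.19091796875, 49.52564239501953), (69.67979431152344, 241.8208770751953), 28.28388786315918)
w9 (4, 16) 4324 ((568.8817138671875, 16.64129638671875), (103.75306701660156, 180.24978637695312), 0.028346210718154907)
w11 (52, 75) 2212 ((594.693115234375, 45.50407409667969), (66.85348510742188, 235.77517700195312), 28.334192276000977)
w11 (4, 16) 3270 ((569.1450805664062, 16.097999572753906), (103.62452697753906, 180.75001525878906), 0.16802074015140533)
```

Call:
move_arm([
  {"tx": 2.0,"ty": 0,"tz": 0.9,"rx": 0,"ry": 0,"rz": 0,"grip": 0},
  {"tx": 3.6,"ty": 0,"tz": 1.7,"rx": 0,"ry": 0,"rz": 0,"grip": 0},
  {"tx": 3.6,"ty": 0,"tz": 1.7,"rx": 0,"ry": 0,"rz": 0,"grip": 0},
  {"tx": 3.6,"ty": 0,"tz": 1.7,"rx": 0,"ry": 0,"rz": 0,"grip": 0},
  {"tx": 3.6,"ty": 0,"tz": 1.7,"rx": 0,"ry": 0,"rz": 0,"grip": 0},
  {"tx": 3.6,"ty": 0,"tz": 1.7,"rx": 0,"ry": 0,"rz": 0,"grip": 0},
  {"tx": 3.6,"ty": 0,"tz": 1.5,"rx": 0,"ry": -0.03,"rz": 0,"grip": 0},
  {"tx": 1.76,"ty": 0,"tz": 0.88,"rx": 0,"ry": 0,"rz": 0,"grip": 0},
  {"tx": 0,"ty": 0,"tz": 0,"rx": 0,"ry": 0,"rz": 0,"grip": 0},
  {"tx": 0,"ty": 0,"tz": 0,"rx": 0,"ry": 0,"rz": 0,"grip": 0},
])

```text
t: 19.37
eef_pos: [571.6, 84.5, 166.2]
tcp_rot: [-1.574, -0.001, -1.806]
ft_force: [0.3, 0.7, -4.2]
opening: 0.568
```

Call:
move_arm([
  {"tx": 0,"ty": 0,"tz": 0,"rx": 0,"ry": 0,"rz": 0,"grip": 0},
  {"tx": 0,"ty": 0,"tz": 0,"rx": 0,"ry": 0,"rz": 0,"grip": 0},
])

```text
t: 19.53
eef_pos: [571.6, 86.6, 167.0]
tcp_rot: [-1.572, -0.0, -1.802]
ft_force: [-0.5, -0.4, -3.9]
opening: 0.566
```

```bash
python3 snap.py w15; python3 - <<'E'
from grasp import *
st=hold("w15")
plan(st,571.5,85.5,100,np.radians(-13.3-90))
E
```

```text
19.5333 [571.6  86.6 167. ] [-1.5722e+00 -4.0000e-04 -1.8020e+00] [-0.5 -0.4 -3.9] 0.566
20388 tool z max [68.33005404 68.53135813] x [-26.09603672  26.28607338] top [-27.5596436  -26.72550499]
cm [0.107 6.704 0.027] rv [0.0014 0.001  0.0004] n 1.61 0.01
```

View pics/w15.png

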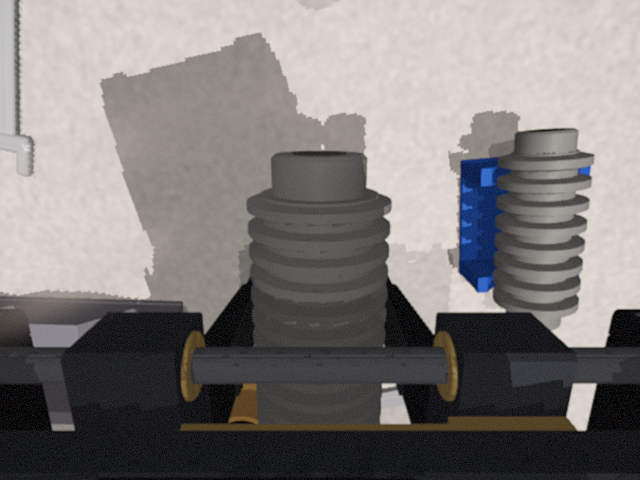

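```bash
python3 - <<'E'
from grasp import *
for n,b in [("w3",(195,285,25,150)),("w9",(42,160,152,310)),("w11",(85,180,150,285))]:
    st,c,p,d=pickle.load(open(f"/tmp/{n}.pkl","rb")); W=cloud(c,d)
    # local frame
    a=np.radians(-13.2); ax=np.array([np.cos(a),np.sin(a)]); ay=np.array([-ax[1],ax[0]])
    for zr in [(58.5,75),(52,75),(62.5,75)]:
        k=np.zeros((480,640),bool); k[b[2]:b[3],b[0]:b[1]]=1
        k&=(W[...,2]>zr[0])&(W[...,2]<zr[1])
        q=W[k][:,:2]-[571.5,85.5]; q=q[np.linalg.norm(q,axis=1)<45]; s=q@ax;t=q@ay
        r=cv2.minAreaRect(q.astype(np.float32))
        print(n,zr,len(q),"x",np.percentile(s,[.3,99.7]).round(1),"y",np.percentile(t,[1,99]).round(1),np.round(r[0],1),np.round(r[1],1),round(r[2],1),"slope",np.polyfit(s,t,1).round(4))
E
```

```text
w3 (58.5, 75) 1397 x [-36.9  36.8] y [-5.2  4.9] [-0.1 -0.1] [10.6 73.9] 76.8 slope [ 0.0033 -0.2978]
w3 (52, 75) 1591 x [-36.9  36.8] y [-5.3  4.9] [ 0.1 -0.1] [10.6 74.2] 76.8 slope [ 0.0029 -0.7639]
w3 (62.5, 75) 317 x [-27.9  27.9] y [-5.2  4.9] [-0.1  0.1] [10.6 56.5] 76.5 slope [-0.0031 -0.2904]
w9 (58.5, 75) 2325 x [-36.6  37. ] y [-5.7  5.1] [ 0.1 -0.1] [11.9 74.6] 77.0 slope [ 0.0036 -0.6721]
w9 (52, 75) 3187 x [-36.7  37.1] y [-5.8  5.1] [ 0.  -0.2] [12.2 74.6] 77.3 slope [ 0.0057 -1.7052]
w9 (62.5, 75) 539 x [-27.8  28.4] y [-5.6  5.1] [-0.  -0.2] [11.5 56.7] 77.3 slope [-0.0008 -0.4445]
w11 (58.5, 75) 1666 x [-36.8  36.9] y [-5.6  5. ] [-0.2 -0.1] [11.6 74.4] 76.6 slope [ 0.001  -0.5935]
w11 (52, 75) 2235 x [-36.8  37.1] y [-5.7  5.1] [-0.1 -0.1] [12.1 74.6] 77.0 slope [ 0.0051 -1.5292]
w11 (62.5, 75) 389 x [-27.8  28.2] y [-5.6  5.1] [ 0.2 -0.3] [11.2 56.3] 76.5 slope [ 0.0009 -0.4169]
```

Call:
move_arm([
  {"tx": 0.05,"ty": 2.0,"tz": 0,"rx": 0,"ry": 0,"rz": 0,"grip": 0},
  {"tx": 0,"ty": 2.5,"tz": 0,"rx": 0,"ry": 0,"rz": 0,"grip": 0},
  {"tx": 0,"ty": 1.5,"tz": 0,"rx": 0,"ry": 0,"rz": 0,"grip": 0},
  {"tx": 0,"ty": 0.5,"tz": 0,"rx": 0,"ry": 0,"rz": 0,"grip": 0},
  {"tx": 0,"ty": 0,"tz": 0,"rx": 0,"ry": 0,"rz": 0,"grip": 0},
  {"tx": 0,"ty": 0,"tz": 0,"rx": 0,"ry": 0,"rz": 0,"grip": 0},
  {"tx": 0,"ty": 0,"tz": 0,"rx": 0,"ry": 0,"rz": 0,"grip": 0},
  {"tx": 0,"ty": 0,"tz": 0,"rx": 0,"ry": 0,"rz": 0,"grip": 0},
  {"tx": 0,"ty": 0,"tz": 0,"rx": 0,"ry": 0,"rz": 0,"grip": 0},
])

```text
t: 20.33
eef_pos: [572.3, 85.2, 103.7]
tcp_rot: [-1.569, 0.0, -1.803]
ft_force: [0.1, -0.7, -3.5]
opening: 0.569
```

Call:
move_arm([
  {"tx": 0,"ty": 0.3,"tz": -0.05,"rx": 0,"ry": 0,"rz": 0,"grip": 0},
  {"tx": 0,"ty": 0.2,"tz": 0,"rx": 0,"ry": 0,"rz": 0,"grip": 0},
  {"tx": 0,"ty": 0,"tz": 0,"rx": 0,"ry": 0,"rz": 0,"grip": 0},
  {"tx": 0,"ty": 0,"tz": 0,"rx": 0,"ry": 0,"rz": 0,"grip": 0},
])

```text
t: 20.67
eef_pos: [571.4, 85.2, 97.6]
tcp_rot: [-1.571, -0.0, -1.803]
ft_force: [-0.4, -0.9, -3.9]
opening: 0.563
```

```bash
python3 - <<'E'
from cell import env
from h import *
st=env.state(); print(st['eef_pos'],st['ft_force'])
plan(st,571.2,85.5,87.3,np.radians(-13.1-90))
E
```

```text
[571.43307318  85.23267231  97.63027241] [-0.39287329 -0.86332171 -3.91049419]
cm [-0.021  1.033 -0.029] rv [ 0.0003 -0.0036  0.0002] n 0.25 0.03
```

Call:
move_arm([
  {"tx": -0.02,"ty": 0.25,"tz": -0.02,"rx": 0,"ry": -0.004,"rz": 0,"grip": 0},
  {"tx": 0,"ty": 0.15,"tz": 0,"rx": 0,"ry": 0,"rz": 0,"grip": 0},
  {"tx": 0,"ty": 0.1,"tz": 0,"rx": 0,"ry": 0,"rz": 0,"grip": 0},
  {"tx": 0,"ty": 0,"tz": 0,"rx": 0,"ry": 0,"rz": 0,"grip": 0},
])

```text
t: 21.0
eef_pos: [571.2, 85.5, 92.5]
tcp_rot: [-1.571, -0.0, -1.799]
ft_force: [-0.2, -0.2, -4.6]
opening: 0.566
```

Call:
move_arm([
  {"tx": 0,"ty": 0.1,"tz": 0,"rx": 0,"ry": 0,"rz": 0,"grip": 0},
  {"tx": 0,"ty": 0.05,"tz": 0,"rx": 0,"ry": 0,"rz": 0,"grip": 0},
])

```text
t: 21.17
eef_pos: [571.4, 85.5, 91.2]
tcp_rot: [-1.571, -0.0, -1.799]
ft_force: [0.3, -0.3, -3.7]
opening: 0.565
```

Call:
move_arm([
  {"tx": 0,"ty": 0.1,"tz": 0,"rx": 0,"ry": 0,"rz": 0,"grip": 0},
  {"tx": 0,"ty": 0.05,"tz": 0,"rx": 0,"ry": 0,"rz": 0,"grip": 0},
])

```text
t: 21.33
eef_pos: [571.3, 85.5, 89.7]
tcp_rot: [-1.571, -0.0, -1.799]
ft_force: [-0.1, 1.0, -5.2]
opening: 0.568
```

Call:
move_arm([
  {"tx": 0,"ty": 0.1,"tz": 0,"rx": 0,"ry": 0,"rz": 0,"grip": 0},
  {"tx": 0,"ty": 0.05,"tz": 0,"rx": 0,"ry": 0,"rz": 0,"grip": 0},
])

```text
t: 21.5
eef_pos: [571.4, 85.5, 88.2]
tcp_rot: [-1.571, -0.0, -1.799]
ft_force: [-0.6, 0.9, -3.9]
opening: 0.571
```

Dropping between the teeth freely. Last millimetre.

Call:
move_arm([
  {"tx": 0,"ty": 0.05,"tz": 0,"rx": 0,"ry": 0,"rz": 0,"grip": 0},
  {"tx": 0,"ty": 0.03,"tz": 0,"rx": 0,"ry": 0,"rz": 0,"grip": 0},
])

```text
t: 21.67
eef_pos: [571.3, 85.5, 87.4]
tcp_rot: [-1.571, -0.0, -1.799]
ft_force: [0.1, 0.0, -2.7]
opening: 0.57
```

Call:
move_arm([
  {"tx": 0,"ty": 0.04,"tz": 0,"rx": 0,"ry": 0,"rz": 0,"grip": 0},
  {"tx": 0,"ty": 0,"tz": 0,"rx": 0,"ry": 0,"rz": 0,"grip": 0},
])

```text
t: 21.83
eef_pos: [571.4, 85.5, 87.4]
tcp_rot: [-1.571, -0.0, -1.799]
ft_force: [-0.7, 0.2, -0.2]
opening: 0.568
```

Call:
move_arm([
  {"tx": 0,"ty": 0.04,"tz": 0,"rx": 0,"ry": 0,"rz": 0,"grip": 0},
  {"tx": 0,"ty": 0,"tz": 0,"rx": 0,"ry": 0,"rz": 0,"grip": 0},
  {"tx": 0,"ty": 0,"tz": 0,"rx": 0,"ry": 0,"rz": 0,"grip": 0},
  {"tx": 0,"ty": 0,"tz": 0,"rx": 0,"ry": 0,"rz": 0,"grip": 0},
  {"tx": 0,"ty": 0,"tz": 0,"rx": 0,"ry": 0,"rz": 0,"grip": 0},
  {"tx": 0,"ty": 0,"tz": 0,"rx": 0,"ry": 0,"rz": 0,"grip": 0},
  {"tx": 0,"ty": 0,"tz": 0,"rx": 0,"ry": 0,"rz": 0,"grip": 0},
  {"tx": 0,"ty": 0,"tz": 0,"rx": 0,"ry": 0,"rz": 0,"grip": 0},
])

```text
t: 22.5
eef_pos: [571.4, 85.5, 87.3]
tcp_rot: [-1.57, 0.0, -1.799]
ft_force: [-3.2, -0.6, 5.3]
opening: 0.571
```

```bash
python3 snap.py w16;python3 snap.py s16 scene; python3 - <<'E'
from grasp import *
st=hold("w16")
st,c,p,d=pickle.load(open("/tmp/s16.pkl","rb"))
u,v=proj(c,[571,85,87])[0].astype(int); print(u,v)
cv2.imwrite("pics/s16c.png",cv2.resize(p[v-60:v+60,u-80:u+80],None,fx=4,fy=4,interpolation=cv2.INTER_CUBIC))
E
```

```text
22.5 [571.4  85.5  87.3] [-1.5702  0.     -1.7989] [-3.2 -0.6  5.3] 0.571
22.55 [571.4  85.5  87.3] [-1.5702  0.     -1.7989] [-2.6 -0.3  5.7] 0.567
20412 tool z max [68.30666065 68.50564742] x [-26.08143465  26.35514243] top [-27.59917933 -26.74121646]
358 241
```

View pics/s16c.png

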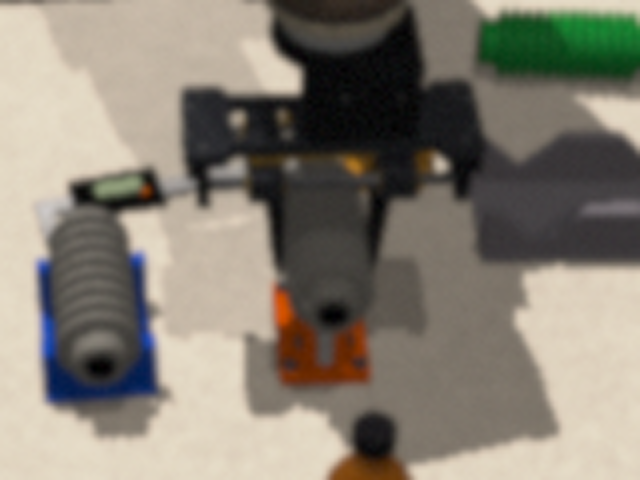

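The second sample is home on the orange gauge at the predicted height, with about 10 N. Lift it and carry to the orange rest.

Call:
move_arm([
  {"tx": 0,"ty": -0.3,"tz": 0,"rx": 0,"ry": 0,"rz": 0,"grip": 0},
  {"tx": 0,"ty": -1.0,"tz": 0,"rx": 0,"ry": 0,"rz": 0,"grip": 0},
  {"tx": 0,"ty": -2.5,"tz": 0,"rx": 0,"ry": 0,"rz": 0,"grip": 0},
  {"tx": 0,"ty": -2.5,"tz": 0,"rx": 0,"ry": 0,"rz": 0,"grip": 0},
  {"tx": 0,"ty": -1.5,"tz": 0,"rx": 0,"ry": 0,"rz": 0,"grip": 0},
  {"tx": 0,"ty": 0,"tz": 0,"rx": 0,"ry": 0,"rz": 0,"grip": 0},
  {"tx": 0,"ty": 0,"tz": 0,"rx": 0,"ry": 0,"rz": 0,"grip": 0},
])

```text
t: 23.18
eef_pos: [571.4, 85.6, 165.3]
tcp_rot: [-1.569, 0.0, -1.799]
ft_force: [0.5, 0.1, -4.4]
opening: 0.569
```

```bash
python3 - <<'E'
from cell import env
from h import *
st=env.state(); print(st['eef_pos'],st['ft_force'])
plan(st,538.7,-376.7,165,np.radians(6.45-90))
E
```

```text
[571.42430762  85.55854184 165.27950379] [ 0.46975469  0.12093381 -4.38770916]
cm [4.5768e+01 2.3000e-02 7.2690e+00] rv [-1.500e-03 -3.408e-01 -1.000e-04] n 11.11 2.73
```

Call:
move_arm([
  {"tx": 2.0,"ty": 0,"tz": 0.32,"rx": 0,"ry": 0,"rz": 0,"grip": 0},
  {"tx": 3.8,"ty": 0,"tz": 0.6,"rx": 0,"ry": 0,"rz": 0,"grip": 0},
  {"tx": 3.8,"ty": 0,"tz": 0.6,"rx": 0,"ry": 0,"rz": 0,"grip": 0},
  {"tx": 3.8,"ty": 0,"tz": 0.6,"rx": 0,"ry": 0,"rz": 0,"grip": 0},
  {"tx": 3.8,"ty": 0,"tz": 0.6,"rx": 0,"ry": 0,"rz": 0,"grip": 0},
  {"tx": 3.8,"ty": 0,"tz": 0.6,"rx": 0,"ry": 0,"rz": 0,"grip": 0},
  {"tx": 3.8,"ty": 0,"tz": 0.6,"rx": 0,"ry": 0,"rz": 0,"grip": 0},
  {"tx": 3.8,"ty": 0,"tz": 0.6,"rx": 0,"ry": 0,"rz": 0,"grip": 0},
  {"tx": 3.8,"ty": 0,"tz": 0.6,"rx": 0,"ry": 0,"rz": 0,"grip": 0},
  {"tx": 3.8,"ty": 0,"tz": 0.6,"rx": 0,"ry": 0,"rz": 0,"grip": 0},
])

```text
t: 24.02
eef_pos: [544.2, -281.7, 163.1]
tcp_rot: [-1.573, 0.001, -1.799]
ft_force: [1.1, 1.0, -4.6]
opening: 0.57
```

Call:
move_arm([
  {"tx": 3.8,"ty": 0,"tz": 0.6,"rx": 0,"ry": 0,"rz": 0,"grip": 0},
  {"tx": 3.8,"ty": 0,"tz": 0.6,"rx": 0,"ry": 0,"rz": 0,"grip": 0},
  {"tx": 1.97,"ty": 0,"tz": 0.35,"rx": 0,"ry": -0.1,"rz": 0,"grip": 0},
  {"tx": 0,"ty": 0,"tz": 0,"rx": 0,"ry": -0.12,"rz": 0,"grip": 0},
  {"tx": 0,"ty": 0,"tz": 0,"rx": 0,"ry": -0.12,"rz": 0,"grip": 0},
  {"tx": 0,"ty": 0,"tz": 0,"rx": 0,"ry": 0,"rz": 0,"grip": 0},
  {"tx": 0,"ty": 0,"tz": 0,"rx": 0,"ry": 0,"rz": 0,"grip": 0},
  {"tx": 0,"ty": 0,"tz": 0,"rx": 0,"ry": 0,"rz": 0,"grip": 0},
])

```text
t: 24.68
eef_pos: [538.5, -376.3, 163.9]
tcp_rot: [-1.572, 0.001, -1.463]
ft_force: [-0.7, -0.8, -4.3]
opening: 0.57
```

```bash
python3 snap.py w17; python3 - <<'E'
from grasp import *
st=hold("w17")
plan(st,538.7,-376.7,60,np.radians(6.45-90))
E
```

```text
24.6833 [ 538.5 -376.3  163.9] [-1.5717e+00  9.0000e-04 -1.4626e+00] [-0.7 -0.8 -4.3] 0.57
20297 tool z max [68.21142183 68.42504367] x [-25.87088439  26.46297119] top [-27.55763249 -26.73552613]
cm [ 0.047 10.388  0.027] rv [ 0.0009 -0.0044 -0.0009] n 2.49 0.04
```

View pics/w17.png

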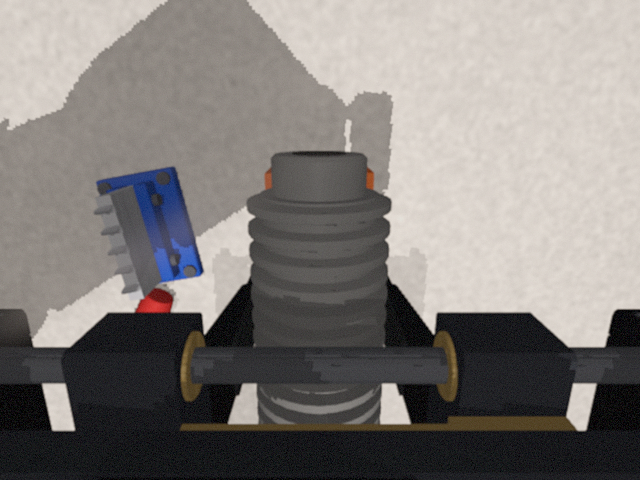

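Call:
move_arm([
  {"tx": 0.04,"ty": 2.0,"tz": 0.02,"rx": 0,"ry": -0.004,"rz": 0,"grip": 0},
  {"tx": 0,"ty": 3.0,"tz": 0,"rx": 0,"ry": 0,"rz": 0,"grip": 0},
  {"tx": 0,"ty": 3.0,"tz": 0,"rx": 0,"ry": 0,"rz": 0,"grip": 0},
  {"tx": 0,"ty": 1.7,"tz": 0,"rx": 0,"ry": 0,"rz": 0,"grip": 0},
  {"tx": 0,"ty": 0.6,"tz": 0,"rx": 0,"ry": 0,"rz": 0,"grip": 0},
  {"tx": 0,"ty": 0,"tz": 0,"rx": 0,"ry": 0,"rz": 0,"grip": 0},
  {"tx": 0,"ty": 0,"tz": 0,"rx": 0,"ry": 0,"rz": 0,"grip": 0},
  {"tx": 0,"ty": 0,"tz": 0,"rx": 0,"ry": 0,"rz": 0,"grip": 0},
  {"tx": 0,"ty": 0,"tz": 0,"rx": 0,"ry": 0,"rz": 0,"grip": 0},
])

```text
t: 25.48
eef_pos: [539.4, -377.5, 63.3]
tcp_rot: [-1.569, -0.002, -1.455]
ft_force: [-0.3, 0.3, -4.3]
opening: 0.566
```

Call:
move_arm([
  {"tx": 0,"ty": 0.15,"tz": 0,"rx": 0,"ry": 0,"rz": 0,"grip": 0},
  {"tx": 0,"ty": 0.1,"tz": 0,"rx": 0,"ry": 0,"rz": 0,"grip": 0},
  {"tx": 0,"ty": 0,"tz": 0,"rx": 0,"ry": 0,"rz": 0,"grip": 0},
])

```text
t: 25.73
eef_pos: [538.9, -377.2, 59.4]
tcp_rot: [-1.571, -0.0, -1.455]
ft_force: [-0.1, 0.3, -4.3]
opening: 0.564
```

Call:
move_arm([
  {"tx": -0.05,"ty": 0.2,"tz": 0,"rx": 0,"ry": 0,"rz": 0,"grip": 0},
  {"tx": 0,"ty": 0.15,"tz": 0,"rx": 0,"ry": 0,"rz": 0,"grip": 0},
  {"tx": 0,"ty": 0.1,"tz": 0,"rx": 0,"ry": 0,"rz": 0,"grip": 0},
])

```text
t: 25.98
eef_pos: [538.8, -376.6, 54.5]
tcp_rot: [-1.571, 0.0, -1.455]
ft_force: [0.3, -0.2, -2.9]
opening: 0.568
```

Call:
move_arm([
  {"tx": 0,"ty": 0.1,"tz": 0,"rx": 0,"ry": 0,"rz": 0,"grip": 0},
  {"tx": 0,"ty": 0.05,"tz": 0,"rx": 0,"ry": 0,"rz": 0,"grip": 0},
  {"tx": 0,"ty": 0,"tz": 0,"rx": 0,"ry": 0,"rz": 0,"grip": 0},
])

```text
t: 26.23
eef_pos: [538.8, -376.6, 53.1]
tcp_rot: [-1.571, 0.0, -1.455]
ft_force: [-0.3, 0.2, -3.4]
opening: 0.567
```

Call:
move_arm([
  {"tx": 0,"ty": 0.05,"tz": 0,"rx": 0,"ry": 0,"rz": 0,"grip": 0},
  {"tx": 0,"ty": 0.03,"tz": 0,"rx": 0,"ry": 0,"rz": 0,"grip": 0},
  {"tx": 0,"ty": 0,"tz": 0,"rx": 0,"ry": 0,"rz": 0,"grip": 0},
])

```text
t: 26.48
eef_pos: [538.9, -376.6, 52.9]
tcp_rot: [-1.571, -0.0, -1.455]
ft_force: [-0.7, 1.4, 0.8]
opening: 0.572
```

On the vee. Release.

Call:
move_arm([
  {"tx": 0,"ty": 0,"tz": 0,"rx": 0,"ry": 0,"rz": 0,"grip": 0},
  {"tx": 0,"ty": 0,"tz": 0,"rx": 0,"ry": 0,"rz": 0,"grip": 65},
  {"tx": 0,"ty": 0,"tz": 0,"rx": 0,"ry": 0,"rz": 0,"grip": 75},
  {"tx": 0,"ty": 0,"tz": 0,"rx": 0,"ry": 0,"rz": 0,"grip": 90},
  {"tx": 0,"ty": 0,"tz": 0,"rx": 0,"ry": 0,"rz": 0,"grip": 100},
  {"tx": 0,"ty": 0,"tz": 0,"rx": 0,"ry": 0,"rz": 0,"grip": 100},
  {"tx": 0,"ty": 0,"tz": 0,"rx": 0,"ry": 0,"rz": 0,"grip": 100},
  {"tx": 0,"ty": 0,"tz": 0,"rx": 0,"ry": 0,"rz": 0,"grip": 100},
  {"tx": 0,"ty": 0,"tz": 0,"rx": 0,"ry": 0,"rz": 0,"grip": 100},
  {"tx": 0,"ty": 0,"tz": 0,"rx": 0,"ry": 0,"rz": 0,"grip": 100},
])

```text
t: 27.32
eef_pos: [538.8, -376.7, 52.4]
tcp_rot: [-1.571, -0.0, -1.455]
ft_force: [0.1, -0.4, -0.7]
opening: 0.999
```

Call:
move_arm([
  {"tx": 0,"ty": -2.0,"tz": 0,"rx": 0,"ry": 0,"rz": 0,"grip": 100},
  {"tx": 0,"ty": -4.0,"tz": 0,"rx": 0,"ry": 0,"rz": 0,"grip": 100},
  {"tx": 0,"ty": -4.0,"tz": 0,"rx": 0,"ry": 0,"rz": 0,"grip": 100},
  {"tx": 0,"ty": -3.0,"tz": 0,"rx": 0,"ry": 0,"rz": 0,"grip": 100},
  {"tx": 0,"ty": 0,"tz": 0,"rx": 0,"ry": 0,"rz": 0,"grip": 100},
  {"tx": 0,"ty": 0,"tz": 0,"rx": 0,"ry": 0,"rz": 0,"grip": 100},
  {"tx": 0,"ty": 0,"tz": 0,"rx": 0,"ry": 0,"rz": 0,"grip": 100},
])

```text
t: 27.9
eef_pos: [538.5, -376.3, 181.7]
tcp_rot: [-1.571, 0.001, -1.455]
ft_force: [-0.3, -0.6, 0.3]
opening: 1.0
```

```bash
python3 snap.py w18;python3 snap.py t18 top; python3 - <<'E'
from grasp import *
st,c,p,d=pickle.load(open("/tmp/w18.pkl","rb")); W=cloud(c,d)
k=(W[...,2]>50)&(W[...,2]<90)&(np.hypot(W[...,0]-538.6,W[...,1]+376.6)<80)
print(k.sum(),cv2.minAreaRect(W[k][:,:2].astype(np.float32)),np.percentile(W[k][:,2],99))
st,c,p,d=pickle.load(open("/tmp/t18.pkl","rb")); W=cloud(c,d)
k=(W[...,2]>58)&(W[...,2]<90)&(np.hypot(W[...,0]-542,W[...,1]+62)<80)
print(k.sum(),cv2.minAreaRect(W[k][:,:2].astype(np.float32)),np.percentile(W[k][:,2],99))
E
```

```text
27.9 [ 538.5 -376.3  181.7] [-1.5715e+00  6.0000e-04 -1.4550e+00] [-0.3 -0.6  0.3] 1.0
27.95 [ 538.3 -376.3  181.1] [-1.5723e+00  1.5000e-03 -1.4551e+00] [ 0.1  0.1 -0.3] 1.0
12836 ((538.3505249023438, -376.7944030761719), (137.4494171142578, 54.77849578857422), 6.430541515350342) 80.44704493243779
896 ((542.7428588867188, -60.27893829345703), (53.396358489990234, 135.9132843017578), 82.02555084228516) 83.99865503734739
```

View pics/w18.png

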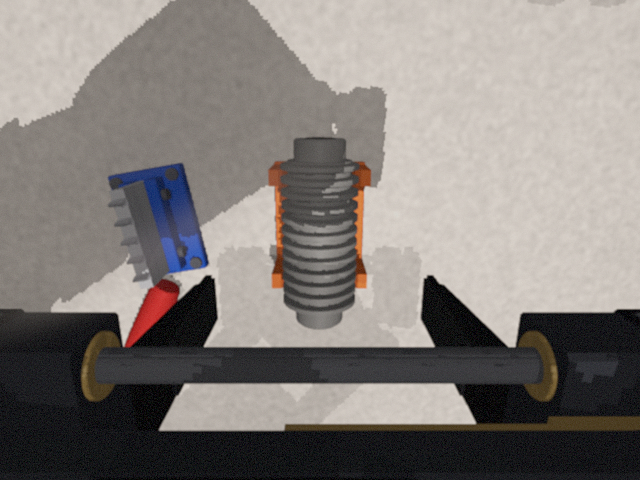

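View pics/t18.png

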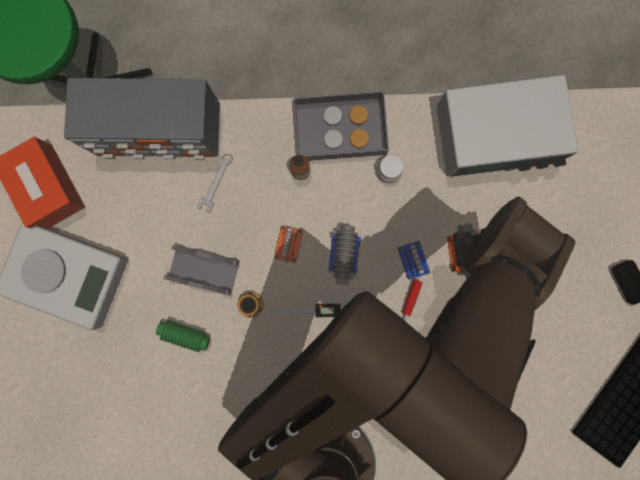

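The wrist view shows the fine sample centred in the orange rest (320,230). The top view shows the broad one in the blue rest (345,250), the intake empty and the bystanders where they were. Handing in.

```bash
python3 - <<'E'
from cell import env
print(env.job_done())
E
```

```text
the job is handed in; nothing more can be done
None
```

Both samples are sorted and the job is handed in; it took about 28 s of the 72 s allowed.

- **14 mm sample (8 ridges):** it seated on the blue gauge at the predicted home height with about 10 N contact, and I held it there over 0.5 s. It was then laid in the blue rest, measured within about 1 mm of the rest's middle and under 0.5° off its line.
- **9 mm sample (12 ridges):** it seated on the orange gauge the same way, and I held it there about 0.6 s. It was then laid in the orange rest, measured within 0.5 mm of the middle and aligned.

In the last wrist and top pictures both samples lie released, the gripper is open above everything, and the bystanders and green look-alike look unmoved (judged by eye).

- **Camera disagreement:** the last top view puts the blue-rest sample about 1.7 mm from the wrist measurement, within the 2 mm calibration error.
- **Failed check:** one attempt to re-measure the orange gauge picked up stray points. I redid it with tighter bounds and it agreed.

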